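# Set the trip dog of a hand-lever unit to the point where the lever bites

### The arm

A 6-joint arm with a two-finger parallel gripper is mounted at the origin on a cart in front of the work surface, level with it; the furniture and walls round the work are solid. World frame = base frame: x ahead of the robot, y to its left, z up, the work surface at z = 0. Lengths are in m, angles in rad, forces in N, time in s.
With the tool pointing down it reaches from about 0.275 to 0.725 m from the base axis. Payload 5.6 kg.
Tool frame: the origin (TCP) lies at the very end of the fingers, on their centre line; the grasp point (between the pads) lies 19 mm behind it (env.grip_depth is the distance from the TCP to the grasp point, in m); z points along the fingers, y is the direction in which the jaws open and shut (so a half turn about z gives the same grasp; the last joint's range is limited). The gripper opens to 85 mm and grips with 20 to 120 N. Pads are 22 mm wide; open, the fingers measure 114 mm over their backs; the gripper's body (76 mm by 85 mm) begins 54 mm behind the grasp point. The pads swing forward as they close: fully open they stand 13 mm farther back than shut.
Start: joints at [1.415, 0.255, 0.108, 0, -1.424, -0.285], TCP at [0.235, 0.497, 0.231] pointing down, gripper open.
Joint ranges: [-2.95, 2.95], [-1.21, 1.97], [-1.09, 1.5], [-2.87, 1.71], [-2.94, -0.07], [-3.05, 3.05]. Speed limits (rad/s): [2.57, 2.57, 3.14, 3.14, 3.14, 3.14].

### API

Orientations are given as a unit quaternion [w, x, y, z].
In Python, from workcell import get_obs, optics, close_job, env gives the robot as it stands.
- The arm moves only by the shell command python3 -m creep 'ROWS' [FORCE]. ROWS is JSON, a list of rows, each a list of 5 numbers: the opening, from 0 (shut) to 1 (fully open), then the shift along the tool's x, y, z in cm, then the turn about the tool's z in degrees. In form: [[fingers, dx, dy, dz, roll], ...]. A call has 1 to 5 rows; each row shifts and turns the commanded pose from where the row before left it, along the tool's axes as they then stand; what a row does not reach is not made up. A row lasts 1/10 s, in which the tool goes at most 50 mm and 8.59 degrees, less where a joint would pass 70% of its speed; a pose out of reach is approached as far as the arm can. A call is refused whole if a number of a shift passes 5 or a number of a turn 8.59, either way. A call with a gripper value outside its range is refused whole. The fingers move at their own pace and stop on an object; FORCE is the grip in N (left out, the last holds). Time passes only in rows, so rows that do not move let the fingers close. It gives the time, the measured TCP pose, the force and the opening at its end, in the units of the state.
- get_obs(): the state, without advancing time (a new reading comes with each control period).
- optics.get_image(name): name is "side" or "top"; returns a dict with "pixels" (420x560x3 uint8, red, green, blue), "z_map" (420x560 float32, m along the optical axis (not along the pixel's ray), 0 where there is no reading), "K" (3x3 intrinsics, pixels), "R" (3x3) and "t" (3): a world point X has camera coordinates R X + t. Camera axes: x right, y down, z forward; pixel columns grow to the right and rows downward; lengths in m; the calibration is good to about 2 mm. A picture is of the moment at which its call begins.
- close_job(): hands the job in, once; it reports no verdict.
The state is a dict: "clock": time; "qpos": joint angles; "joint_velocities": joint speeds; "joint_efforts": joint torques, N m; "position": TCP position; "eef_rot": TCP orientation; "ft_force": force on the tool from outside, world axes, zero at the start; "torque": the same for the moment, N m; "opening": finger opening in m.
Only numpy, scipy, OpenCV 4.12 (cv2) and the standard library are available. Lean on these libraries where they do the work, as an engineer would, in place of code of your own. Each camera call takes 0.05 s, during which the arm holds its last target.

### The job

On the round lever unit, first push the return arm so that the drag hand goes all the way home under the lever and let the arm spring back; then press the lever gently round until its resistance firms up, no further than just into the firm part, and let it spring back to rest. The drag hand now shows how far the lever travelled: slide the trip dog along its rail until it lines up with the drag hand, without touching the hand, hitting the emergency stop or shifting the things lying around.

Things in the scene. Friction and masses are not known exactly. Their poses are not given: they have to be found in the camera images.
- lever_unit: Fixed round grey base, 160 mm across, 12 mm high, centred 35 mm from its pivot at 0.62 rad. Origin on the pivot axis at the worktop; x along the lever at rest, z up. All angles: about the pivot from this x axis, counter-clockwise seen from above. Scale and rail (radius 95 mm) run from 0 to 1.2 rad. Top over the pivot: 72 mm high.
- worktop_front (a point): Fixed point on the worktop, 60 mm behind its front edge. Straight above that front edge hangs the machine's head: an upright panel facing the robot, from 0.60 m above the worktop upward, 490 mm wide (y) and centred on this point. The lever unit lies behind and below it, so a forearm must pass under it or stay in front of it.
- lever (a joint): Lever angle: 0 at rest, grows as the lever is pressed counter-clockwise (seen from above). A light spring (1.5 to 2.3 N at the grip) returns it. Between 0.28 and 0.60 rad, different each time, it meets a strong spring hidden in the hub: the grip force then jumps to about 4 N and rises 0.6 N per mm. Its end stop at 0.95 is too far.
- lever_grip (a point): Middle of the lever's black round grip, 130 mm from the pivot, 60 mm above the worktop. The grip is 19 mm thick and runs radially from 103 to 158 mm; the flat steel arm (14 mm wide, 56 to 65 mm high) runs from the pivot to the grip and passes over the dog.
- spring_pack (a joint): How far the strong hidden spring has been turned by the lever (rad; 0 until the lever meets it). It is firm from 0.008 (1 mm at the grip) and forced from 0.10 (13 mm at the grip).
- drag_hand: Thin black pointer, 18 to 23 mm high (a pin 45 mm from the pivot is up to 39 mm high), under the lever on the same pivot. Origin on the pivot at the worktop; its x axis is the pointer's line, so its angle to the unit's x axis is the hand's reading: 0 is home, against the pin under the resting lever. Stays where left; the lever drives it along (reading = lever angle) but does not bring it back.
- pointer_tip (a point): Tip of the drag hand, 78 mm from the pivot, 21 mm high.
- return_arm (a joint): Return arm, on the same pivot: 0 at rest, grows as it is pushed clockwise (seen from above); a weak spring (1 to 2 N at the post) brings it back. Its inner finger sweeps the drag hand clockwise before it; at about 1.25 the hand is home and the arm stops.
- return_post (a point): Top centre of the return arm's upright round post (14 mm thick, 27 to 95 mm high), 65 mm from the pivot, on the side away from the scale; at -1.88 rad at rest and at about -3.13 rad when the hand is home. Push it from its counter-clockwise side.
- trip_dog: Dark steel slide on the rail (22 x 16 mm, 14 to 26 mm high) with a square upright post (12 x 12 mm, 26 to 51 mm high) 98 mm from the pivot. Origin on the pivot at the worktop; its x axis points to its middle, so its angle to the unit's x axis is its setting (0 to 1.2 rad). Friction of about 1.7 N holds it; it starts counter-clockwise of any place where the lever can bite.
- dog_top (a point): Top centre of the dog's post, 98 mm from the pivot, 51 mm high.
- e_stop_button (a joint): Travel of the red emergency stop button near the left front of the worktop (m, 0 = not pressed). Leave it alone.
- oil_bottle: Yellowish oil bottle with a thin red spout, 49 mm across, 150 mm high; origin under its middle. Bystander.
- tape_black: Roll of black tape lying flat, 68 mm across, 19 mm high; origin under its middle. Bystander.
- solder_spool: Wire spool standing on its flange, 54 mm across, 37 mm high; origin under its middle. Bystander.
- bracket: Small welded angle bracket, 24 x 60 mm, 35 mm high; origin under its middle. Bystander.
- electrode: Copper-coloured electrode tip standing up, 18 mm across, 36 mm high; origin under its middle. Bystander.
- side_cutter: Side cutters with black handles lying flat, 149 x 60 x 14 mm; origin under the middle. Bystander.

How it is judged:
By the outcome, as a careful person would: the job done as asked, in the order asked, and still so for the second after the job is handed in, with the robot touching nothing.
It also fails if it takes over 67 s, if anything falls off the work surface, if the arm or the gripper's body presses on something with over 40 N, if the wrist force passes 120 N, or if a joint passes its speed limit or range.

## Working session

There is one attempt and no reset: what is moved stays moved. The work goes in short steps, Python scripts to look and compute and a shell command to move; the robot and the scene stay as the last step left them, time stands still between calls to the robot, and variables do not carry over. Pictures are saved under pics/ and viewed, and the job is handed in when it is done.

```bash
ls; mkdir -p pics
python3 - <<'E'
from workcell import get_obs, optics, env
import cv2,numpy as np
print(get_obs())
for n in("side","top"):
    d=optics.get_image(n)
    cv2.imwrite(f"pics/{n}0.png",d["pixels"][:,:,::-1]); np.savez(f"pics/{n}0.npz",**d)
    print(n,d["K"],d["R"],d["t"], -d["R"].T@d["t"])
E
```

```text
pics
{'clock': 0.0, 'qpos': array([ 1.41458589e+00,  2.55772389e-01,  1.07001592e-01, -4.70523827e-04,
       -1.42389774e+00, -2.84614877e-01]), 'joint_velocities': array([-0.00132005,  0.00123435,  0.00054322,  0.00016027, -0.00033626,
       -0.00013063]), 'joint_efforts': array([ 3.26403888e-04, -3.86627734e+01,  2.37944162e+01,  5.36537334e+00,
       -6.05659821e-03,  3.44755009e-06]), 'position': array([0.23440696, 0.49700084, 0.23038188]), 'eef_rot': array([ 9.49103560e-04,  9.75799281e-01, -2.18666031e-01, -1.72157742e-04]), 'ft_force': array([-0.24040783,  0.40523619,  0.99986701]), 'torque': array([ 0.00968205, -0.01977612,  0.01093829]), 'opening': 0.08521438918400677}
side [[389.40305475   0.         285.16026266]
 [  0.         389.40305475 210.00279713]
 [  0.           0.           1.        ]] [[ 0.19894694 -0.97987339 -0.01637838]
 [-0.77323995 -0.14668186 -0.61691524]
 [ 0.60209642  0.13539782 -0.78685916]] [-0.28016344  0.44294741  0.59542689] [ 0.0397379  -0.29017185  0.73718949]
top [[436.01470342   0.         278.41809415]
 [  0.         436.01470342 204.10268125]
 [  0.           0.           1.        ]] [[-1.05566425e-01 -9.94411891e-01 -8.48615951e-04]
 [-8.97996328e-01  9.56974848e-02 -4.29470122e-01]
 [ 4.27151406e-01 -4.45755712e-02 -9.03080669e-01]] [-0.08283409  0.55831873  0.72068463] [ 0.18478221 -0.10367597  0.89054727]
```

View pics/side0.png

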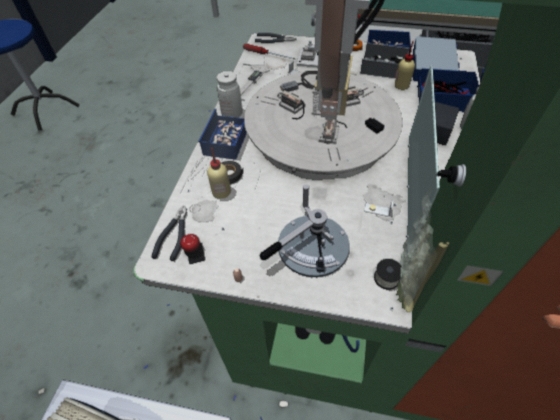

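View pics/top0.png

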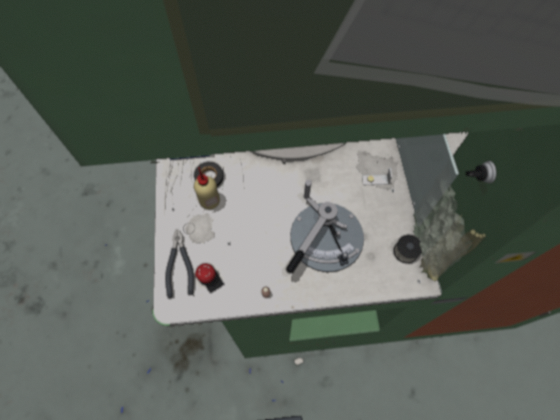

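Run:
```python
import cv2,numpy as np
s=np.load("pics/side0.npz");t=np.load("pics/top0.npz")
a=s["pixels"][170:300,230:420,::-1]; b=t["pixels"][165:285,270:430,::-1]
cv2.imwrite("pics/s0z.png",cv2.resize(a,None,fx=4.2,fy=4.2,interpolation=cv2.INTER_CUBIC))
cv2.imwrite("pics/t0z.png",cv2.resize(b,None,fx=5,fy=5,interpolation=cv2.INTER_CUBIC))
```

```text
(no output)
```

View pics/s0z.png

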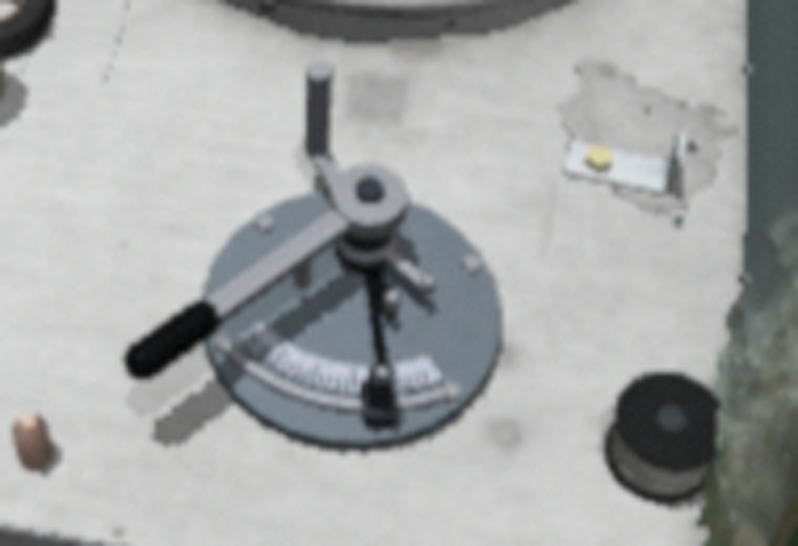

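View pics/t0z.png

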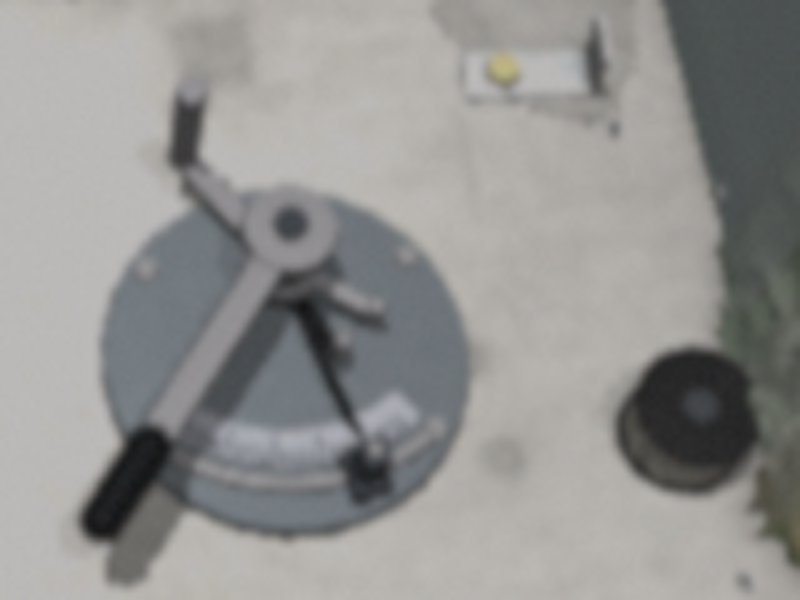

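```bash
cat > h.py <<'E'
import numpy as np, cv2
from scipy.optimize import least_squares
def P(d): return d["K"]@np.c_[d["R"],d["t"]]
def tri(s,t,ps,pt):
    X=cv2.triangulatePoints(P(s),P(t),np.float64(ps).reshape(2,1),np.float64(pt).reshape(2,1))[:,0]
    X=X[:3]/X[3]
    f=lambda X:np.r_[proj(s,X)-ps,proj(t,X)-pt]
    r=least_squares(f,X); return r.x,np.abs(r.fun).max()
def proj(d,X):
    p=d["K"]@(d["R"]@np.asarray(X)+d["t"]); return p[:2]/p[2]
def onz(d,p,z):
    r=d["R"].T@np.linalg.inv(d["K"])@np.r_[p,1]; c=-d["R"].T@d["t"]
    return c+r*(z-c[2])/r[2]
def zs(u,v): return ((u+.5)/4.2-.5+230,(v+.5)/4.2-.5+170)
def zt(u,v): return ((u+.5)/5-.5+270,(v+.5)/5-.5+165)
E
python3 - <<'E'
from h import *
s=np.load("pics/side0.npz");t=np.load("pics/top0.npz")
pts=dict(pivot=((370,188),(291,222)),post=((319,68),(192,88)),gripend=((140,362),(100,527)),gripin=((207,318),(160,440)),dog=((380,372),(374,448)))
R={}
for k,(a,b) in pts.items():
    x,e=tri(s,t,zs(*a),zt(*b)); R[k]=x; print(k,x.round(4),round(e,2))
# base circle: depth map
for n,d in(("s",s),("t",t)):
    for k,(a,b) in pts.items():
        p=zs(*a) if n=="s" else zt(*b); q=np.array(p).round().astype(int); z=d["z_map"][q[1],q[0]]
        X=d["R"].T@(np.linalg.inv(d["K"])@np.r_[p,1]*z-d["t"]); print(n,k,X.round(4))
pv=R["pivot"]
for k in R: v=R[k]-pv; print(k,np.hypot(*v[:2]).round(4),np.arctan2(v[1],v[0]).round(3))
for nm,p in dict(estop=(205,270),elec=(266,291),spool=(408,243),bottle=(205,180),cut=(180,265),brk=(375,181)).items(): print(nm,onz(t,p,0.02).round(3))
E
```

```text
pivot [ 0.5525 -0.2459  0.0677] 0.37
post [ 0.6051 -0.2097  0.0949] 0.33
gripend [ 0.4333 -0.1521  0.0597] 0.43
gripin [ 0.466  -0.1794  0.0584] 0.15
dog [ 0.4573 -0.2666  0.0482] 0.09
s pivot [ 0.5489 -0.2469  0.0735]
s post [ 0.6073 -0.2101  0.0933]
s gripend [ 0.4293 -0.1545  0.0681]
s gripin [ 0.4595 -0.1807  0.0682]
s dog [ 0.4547 -0.267   0.0528]
t pivot [ 0.5508 -0.2447  0.0702]
t post [ 0.6045 -0.2091  0.0949]
t gripend [ 0.4304 -0.151   0.0671]
t gripin [ 0.4631 -0.1788  0.0677]
t dog [ 0.4553 -0.2653  0.054 ]
pivot 0.0 0.0
post 0.0638 0.602
gripend 0.1516 2.475
gripin 0.1091 2.486
dog 0.0974 -2.927
estop [0.463 0.02  0.02 ]
elec [ 0.406 -0.101  0.02 ]
spool [ 0.477 -0.41   0.02 ]
bottle [0.674 0.013 0.02 ]
cut [0.479 0.071 0.02 ]
brk [ 0.631 -0.371  0.02 ]
```

Run:
```python
from h import *
for n in("side","top"):
    d=np.load(f"pics/{n}0.npz"); Ki=np.linalg.inv(d["K"])
    v,u=np.mgrid[0:420,0:560]; z=d["z_map"]
    X=(np.stack([u,v,np.ones_like(u)],-1)@Ki.T*z[...,None]-d["t"])@d["R"]
    X[z==0]=np.nan
    print(n)
    g=[(r,c) for r in range(10,420,45) for c in range(20,560,75)]
    for r in range(10,420,40): print(r,*["(%.2f %.2f %.2f)"%tuple(X[r,c]) for c in range(20,560,75)])
```

```text
side
10 (2.24 1.95 -0.43) (2.96 1.94 -0.76) (3.16 1.37 -0.80) (3.29 0.74 -0.82) (0.74 -0.21 0.41) (1.73 -0.40 -0.02) (1.78 -0.69 -0.02) (0.48 -0.46 0.55)
50 (2.10 1.97 -0.63) (2.47 1.70 -0.82) (2.54 1.12 -0.80) (1.29 0.12 -0.00) (0.74 -0.21 0.34) (1.30 -0.39 0.04) (2.17 -0.86 -0.40) (0.44 -0.46 0.53)
90 (1.90 1.95 -0.81) (1.99 1.44 -0.81) (nan nan nan) (1.04 0.05 0.01) (0.75 -0.21 0.24) (1.14 -0.41 0.00) (1.16 -0.63 0.01) (0.40 -0.46 0.52)
130 (1.53 1.69 -0.81) (1.61 1.23 -0.80) (1.68 0.77 -0.79) (0.85 0.00 0.02) (0.83 -0.21 0.07) (0.87 -0.40 0.07) (0.53 -0.46 0.35) (0.37 -0.47 0.49)
170 (1.22 1.48 -0.80) (1.30 1.07 -0.81) (1.37 0.65 -0.80) (0.72 -0.03 -0.00) (0.69 -0.23 0.06) (0.79 -0.42 0.00) (0.46 -0.46 0.34) (0.37 -0.49 0.44)
210 (0.97 1.30 -0.80) (1.04 0.92 -0.80) (0.55 0.11 0.00) (0.59 -0.07 -0.00) (0.57 -0.25 0.07) (0.65 -0.42 0.00) (0.40 -0.46 0.32) (0.37 -0.52 0.38)
250 (0.75 1.16 -0.81) (0.82 0.80 -0.80) (0.45 0.07 -0.00) (0.48 -0.10 -0.00) (0.49 -0.26 0.02) (0.54 -0.42 0.00) (0.37 -0.47 0.28) (0.37 -0.56 0.31)
290 (0.57 1.04 -0.81) (0.63 0.70 -0.80) (0.69 0.38 -0.80) (0.38
[... 1483 characters left out ...]
1) (0.51 -0.06 -0.00) (0.48 -0.22 0.01) (0.47 -0.38 0.01) (0.40 -0.46 0.18) (0.37 -0.55 0.24)
290 (0.72 0.86 -0.79) (0.69 0.57 -0.80) (0.43 0.09 0.01) (0.42 -0.06 -0.00) (0.40 -0.21 0.00) (0.39 -0.37 -0.00) (0.37 -0.52 0.00) (0.37 -0.73 -0.08)
330 (0.56 0.84 -0.80) (0.53 0.56 -0.80) (0.51 0.28 -0.80) (0.37 -0.04 -0.18) (0.39 -0.25 -0.44) (0.37 -0.47 -0.46) (0.37 -0.78 -0.64) (0.35 -1.13 -0.80)
370 (0.42 0.82 -0.80) (0.39 0.54 -0.79) (0.36 0.27 -0.80) (0.33 0.00 -0.80) (0.30 -0.27 -0.80) (0.28 -0.54 -0.80) (0.25 -0.81 -0.81) (0.22 -1.08 -0.80)
410 (0.28 0.80 -0.79) (0.26 0.54 -0.80) (0.23 0.28 -0.80) (0.20 0.01 -0.80) (0.17 -0.25 -0.80) (0.15 -0.51 -0.80) (0.12 -0.77 -0.80) (0.09 -1.03 -0.80)
```

```bash
python3 -m creep '[[0,0,0,2,-8.4],[0,0,0,2,-8.4],[0,0,0,2,-8.4],[0,0,0,2,0],[0,0,0,0,0]]' 20
cat > st.py <<'E'
from workcell import get_obs
import numpy as np
o=get_obs(); w,x,y,z=o["eef_rot"]
print("t",round(o["clock"],2),"p",o["position"].round(4),"q",o["qpos"].round(3),"xang",np.degrees(np.arctan2(2*(x*y+w*z),1-2*(y*y+z*z))).round(1),"F",o["ft_force"].round(2),"M",o["torque"].round(3),"op",round(o["opening"],4))
E
python3 st.py
```

```text
clock: 0.6
position: [0.2338, 0.4953, 0.148]
eef_rot: [0.003, 1.0, -0.001, -0.001]
ft_force: [0.2, 0.1, -0.2]
opening: 0.0121
t 0.6 p [0.2338 0.4953 0.148 ] q [ 1.415e+00  2.950e-01 -5.200e-02 -1.000e-03 -1.231e+00  1.550e-01] xang -0.1 F [ 0.18  0.07 -0.21] M [-0.068 -0.018 -0.018] op 0.0121
```

```bash
python3 -m creep '[[0,3.2,3.6,0.4,0],[0,3.2,3.6,0.4,0],[0,3.2,3.6,0.4,0],[0,3.2,3.6,0,0],[0,0,0,0,0]]' >/dev/null; python3 st.py;  python3 -m creep '[[0,3.2,3.6,0,0],[0,3.2,3.6,0,0],[0,3.2,3.6,0,0],[0,3.2,3.6,0,0],[0,0,0,0,0]]' ; python3 st.py
python3 - <<'E'
from h import *
from workcell import optics
for n in("side","top"):
    d=optics.get_image(n); cv2.imwrite(f"pics/{n}1.png",d["pixels"][:,:,::-1]); np.savez(f"pics/{n}1.npz",**d)
a=cv2.imread("pics/side1.png");b=cv2.imread("pics/top1.png")
cv2.imwrite("pics/c1.png",cv2.resize(np.vstack([a,b]),None,fx=.7,fy=.7))
E
```

```text
t 1.1 p [0.3653 0.3498 0.1404] q [ 1.075e+00  2.160e-01 -1.800e-01  1.000e-03 -1.175e+00  4.890e-01] xang -0.4 F [-0.16  0.9   0.41] M [ 0.169  0.006 -0.026] op -0.0003
clock: 1.6
position: [0.4933, 0.2057, 0.1401]
eef_rot: [0.0, 1.0, -0.003, 0.001]
ft_force: [0.3, 0.4, -0.4]
opening: 0.0001
t 1.6 p [0.4933 0.2057 0.1401] q [ 6.890e-01  2.700e-01 -1.090e-01  1.000e-03 -1.192e+00  8.750e-01] xang -0.4 F [ 0.29  0.41 -0.36] M [0.023 0.116 0.03 ] op 0.0001
```

View pics/c1.png

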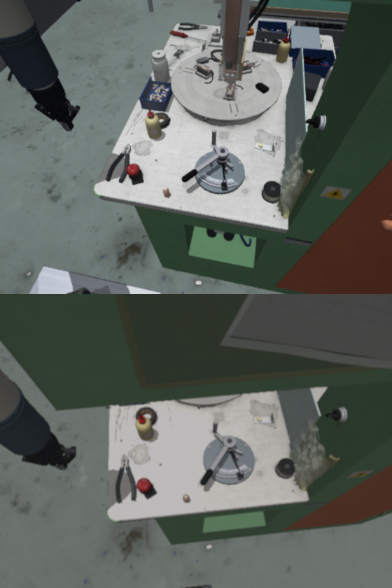

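Run:
```python
from h import *
D=[(.2344,.4970,.2304,.2558,.1070),(.2338,.4953,.148,.295,-.052),(.3653,.3498,.1404,.216,-.180),(.4933,.2057,.1401,.270,-.109)]
r=np.array([np.hypot(d[0],d[1]) for d in D]);z=np.array([d[2] for d in D]);q2=np.array([d[3] for d in D]);t=q2-np.array([d[4] for d in D])
def f(p):
    a,h,L1,L2,c=p
    return np.r_[a+L1*np.sin(q2)+L2*np.cos(t)+c*np.sin(t)-r,h+L1*np.cos(q2)-L2*np.sin(t)+c*np.cos(t)-z]
s=least_squares(f,[0,.1,.4,.4,0]);print(s.x,s.fun.round(4),t)
for n in("side","top"):
    d=np.load(f"pics/{n}1.npz"); Ki=np.linalg.inv(d["K"]);v,u=np.mgrid[0:420,0:560]; zz=d["z_map"]
    X=(np.stack([u,v,np.ones_like(u)],-1)@Ki.T*zz[...,None]-d["t"])@d["R"]
    m=(zz>0)&(X[...,1]>.1)&(X[...,2]>.1)&(X[...,0]<.7)
    P_=X[m]; rr=P_[:,:2]@np.array([np.cos(.689),np.sin(.689)]); w=P_[:,:2]@np.array([-np.sin(.689),np.cos(.689)])
    for a in np.arange(.2,.7,.04):
        k=(rr>a)&(rr<a+.04)
        if k.sum()>5: print(n,a.round(2),k.sum(),"z",np.percentile(P_[k,2],[1,50,99]).round(3),"w",np.percentile(w[k],[1,99]).round(3))
```

```text
[ 0.03655985 -0.17073324  0.47002401  0.3975155   0.00524088] [-0.0001  0.0011  0.0003 -0.0013 -0.0002  0.0007 -0.0005 -0.    ] [0.1488 0.347  0.396  0.379 ]
side 0.44 6799 z [0.222 0.41  0.514] w [-0.194 -0.121]
side 0.48 2780 z [0.15  0.314 0.504] w [-0.202 -0.113]
side 0.52 189 z [0.193 0.22  0.264] w [-0.136 -0.101]
top 0.44 5053 z [0.221 0.399 0.501] w [-0.193 -0.121]
top 0.48 2381 z [0.151 0.345 0.509] w [-0.2   -0.111]
top 0.52 137 z [0.191 0.22  0.457] w [-0.199 -0.098]
```

```bash
cat > kin.py <<'E'
from h import *
D=[(.2344,.4970,.2304,1.4146,.2558,.1070),(.2338,.4953,.148,1.415,.295,-.052),(.3653,.3498,.1404,1.075,.216,-.180),(.4933,.2057,.1401,.689,.270,-.109)]
D=np.array(D)
r=D[:,0]*np.cos(D[:,3])+D[:,1]*np.sin(D[:,3]); w=-D[:,0]*np.sin(D[:,3])+D[:,1]*np.cos(D[:,3])
z=D[:,2];q2=D[:,4];t=q2-D[:,5]
def f(p):
    a,h,L1,L2,c=p
    return np.r_[a+L1*np.sin(q2)+L2*np.cos(t)+c*np.sin(t)-r,h+L1*np.cos(q2)-L2*np.sin(t)+c*np.cos(t)-z]
s=least_squares(f,[0,.1,.4,.4,0])
E
python3 - <<'E'
from kin import *
print(r,w,s.x,s.fun.round(4),t)
for n in("side","top"):
    d=np.load(f"pics/{n}1.npz"); Ki=np.linalg.inv(d["K"]);v,u=np.mgrid[0:420,0:560]; zz=d["z_map"]
    X=(np.stack([u,v,np.ones_like(u)],-1)@Ki.T*zz[...,None]-d["t"])@d["R"]
    m=(zz>0)&(X[...,1]>.0)&(X[...,2]>.17)&(X[...,0]<.7)
    P_=X[m]; rr=P_[:,:2]@np.array([np.cos(.689),np.sin(.689)]); ww=P_[:,:2]@np.array([-np.sin(.689),np.cos(.689)])
    for a in np.arange(.2,.7,.03):
        k=(rr>a)&(rr<a+.03)
        if k.sum()>5: print(n,a.round(2),k.sum(),"z",np.percentile(P_[k,2],[1,50,99]).round(3),"w",np.percentile(ww[k],[1,99]).round(3))
E
```

```text
[0.52741332 0.52557907 0.48146562 0.51154646] [-0.15423215 -0.15411415 -0.15490314 -0.15484702] [ 7.82410734e-03 -1.88367871e-01  4.93509137e-01  3.98967478e-01
  3.69043090e-04] [-0.0001  0.001   0.0004 -0.0013 -0.0001  0.0005 -0.0003 -0.0001] [0.1488 0.347  0.396  0.379 ]
side 0.44 4148 z [0.229 0.429 0.516] w [-0.19  -0.132]
side 0.47 4811 z [0.19 0.36 0.51] w [-0.2   -0.114]
side 0.5 579 z [0.175 0.225 0.491] w [-0.203 -0.111]
side 0.53 88 z [0.213 0.228 0.234] w [-0.122 -0.1  ]
top 0.26 2076 z [0.604 0.701 0.748] w [-0.235 -0.229]
top 0.29 5305 z [0.603 0.685 0.742] w [-0.23  -0.212]
top 0.44 2627 z [0.23  0.416 0.493] w [-0.189 -0.134]
top 0.47 4401 z [0.192 0.369 0.508] w [-0.198 -0.113]
top 0.5 370 z [0.172 0.218 0.501] w [-0.201 -0.11 ]
top 0.53 78 z [0.209 0.229 0.235] w [-0.11  -0.097]
```

Run:
```python
from h import *
a=cv2.imread("pics/side1.png")[40:200,0:130];b=cv2.imread("pics/top1.png")[70:260,0:130]
cv2.imwrite("pics/c2.png",np.hstack([cv2.resize(a,(400,492)),cv2.resize(b,(400,585))[:492]]))
d=np.load("pics/top1.npz");Ki=np.linalg.inv(d["K"]);v,u=np.mgrid[0:420,0:560]
X=(np.stack([u,v,np.ones_like(u)],-1)@Ki.T*d["z_map"][...,None]-d["t"])@d["R"]
for n in("top","side"):
    d=np.load(f"pics/{n}1.npz");X=(np.stack([u,v,np.ones_like(u)],-1)@Ki.T*0+0)
    Ki=np.linalg.inv(d["K"]);X=(np.stack([u,v,np.ones_like(u)],-1)@Ki.T*d["z_map"][...,None]-d["t"])@d["R"]
    for r_ in range(60,260,15): print(n,r_,*["(%.2f %.2f %.2f)"%tuple(X[r_,c]) for c in range(2,112,15) if X[r_,c,2]>.1])
```

```text
top 60 (0.37 0.03 0.71) (0.37 0.02 0.71) (0.37 0.01 0.71) (0.37 0.00 0.71) (0.37 -0.00 0.71) (0.37 -0.01 0.71) (0.37 -0.02 0.71) (0.37 -0.03 0.71)
top 75 (0.37 0.02 0.70) (0.37 0.02 0.70) (0.37 0.01 0.70) (0.37 0.00 0.70) (0.37 -0.01 0.70) (0.37 -0.02 0.70) (0.37 -0.02 0.70)
top 90 (0.37 0.02 0.69) (0.37 0.01 0.69) (0.37 0.01 0.69) (0.37 -0.00 0.68) (0.37 -0.01 0.68) (0.37 -0.02 0.68)
top 105 (0.37 0.03 0.68) (0.37 0.02 0.67) (0.37 0.01 0.67) (0.37 0.00 0.67) (0.37 -0.01 0.67) (0.37 -0.01 0.67)
top 120 (0.50 0.16 0.51) (0.37 0.03 0.66) (0.37 0.02 0.66) (0.37 0.01 0.66) (0.37 -0.00 0.66) (0.37 -0.01 0.65)
top 135 (0.48 0.16 0.50) (0.50 0.16 0.48) (0.37 0.03 0.64) (0.37 0.02 0.64) (0.37 0.01 0.64) (0.37 -0.00 0.64)
top 150 (0.47 0.17 0.49) (0.48 0.16 0.47) (0.50 0.16 0.45) (0.37 0.02 0.62) (0.37 0.01 0.62) (0.37 0.00 0.62)
top 165 (0.46 0.17 0.48) (0.47 0.17 0.46) (0.48 0.16 0.44) (0.50 0.16 0.40) (0.37 0.02 0.60)
top 180 (0.45 0.18 0.46) (0.46 0.17 0.45) (0.47 0.17 0.43) (0.48 0.16 0.40) (0.50 0.16 0.36)
top 195 (0.45 0.19 0.44) (0.45 0.18 0.42) (0.46 0.18 0.41) (0.47 0.17 0.39) (0.48
[... 316 characters left out ...]
18 0.20)
top 255
side 60 (0.44 0.19 0.45) (0.45 0.18 0.45) (0.46 0.17 0.44) (0.48 0.16 0.43)
side 75 (0.45 0.21 0.42) (0.45 0.19 0.42) (0.46 0.17 0.42) (0.47 0.16 0.41) (0.49 0.16 0.40)
side 90 (0.45 0.20 0.40) (0.45 0.18 0.40) (0.46 0.17 0.39) (0.48 0.16 0.38) (0.52 0.17 0.35)
side 105 (0.45 0.20 0.37) (0.45 0.18 0.37) (0.47 0.16 0.36) (0.49 0.16 0.34)
side 120 (0.45 0.21 0.34) (0.45 0.19 0.34) (0.46 0.17 0.34) (0.50 0.18 0.31)
side 135 (0.45 0.21 0.30) (0.46 0.19 0.30) (0.47 0.17 0.29) (0.50 0.17 0.27)
side 150 (0.45 0.20 0.27) (0.48 0.20 0.25) (0.48 0.17 0.25)
side 165 (0.47 0.21 0.21) (0.48 0.19 0.21) (0.48 0.15 0.22)
side 180 (0.48 0.20 0.17)
side 195
side 210
side 225
side 240
side 255
```

View pics/c2.png

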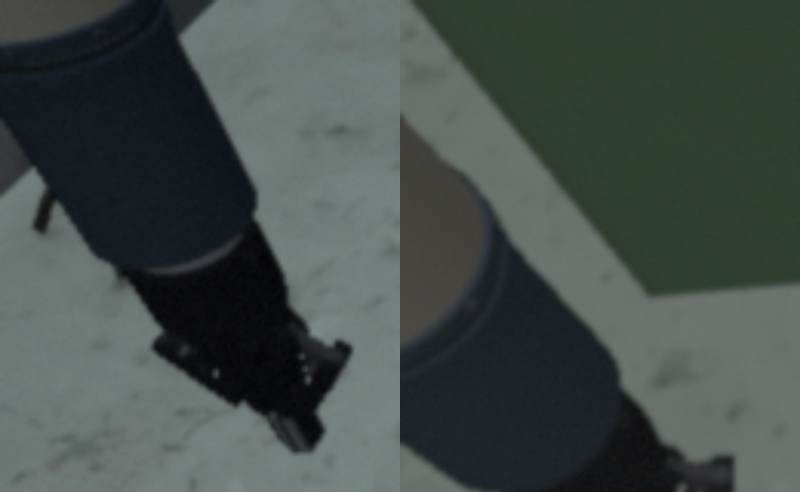

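```bash
python3 -m creep '[[0,3.5,3.5,0,0],[0,3.5,3.5,0,0],[0,3.5,3.5,0,0],[0,0,0,0,0]]' >/dev/null; python3 st.py
cat > snap.py <<'E'
import sys
from h import *
from workcell import optics
k=sys.argv[1]
for n in("side","top"):
    d=optics.get_image(n); cv2.imwrite(f"pics/{n}{k}.png",d["pixels"][:,:,::-1]); np.savez(f"pics/{n}{k}.npz",**d)
a=cv2.imread(f"pics/side{k}.png");b=cv2.imread(f"pics/top{k}.png")
cv2.imwrite(f"pics/c{k}.png",cv2.resize(np.vstack([a,b]),None,fx=.7,fy=.7))
E
python3 snap.py 3
python3 - <<'E'
from h import *
v,u=np.mgrid[0:420,0:560]
for n in("top","side"):
    d=np.load(f"pics/{n}3.npz")
    Ki=np.linalg.inv(d["K"]);X=(np.stack([u,v,np.ones_like(u)],-1)@Ki.T*d["z_map"][...,None]-d["t"])@d["R"]
    for r_ in range(0,200,12): print(n,r_,*["(%.2f %.2f %.2f)"%tuple(X[r_,c]) for c in range(2,182,15) if X[r_,c,2]>.2 and X[r_,c,1]>.04])
E
```

```text
t 2.1 p [0.5977 0.1018 0.139 ] q [ 4.270e-01  4.060e-01  8.700e-02  1.000e-03 -1.252e+00  1.140e+00] xang -0.2 F [-1.16  0.75 -0.9 ] M [0.066 0.053 0.012] op -0.0002
top 0
top 12
top 24
top 36
top 48
top 60
top 72 (0.54 0.15 0.53)
top 84 (0.53 0.16 0.53)
top 96 (0.52 0.16 0.51) (0.53 0.15 0.51)
top 108 (0.52 0.17 0.50) (0.52 0.16 0.49) (0.53 0.15 0.48)
top 120 (0.51 0.17 0.49)
top 132
top 144
top 156
top 168 (0.59 0.15 0.24) (0.56 0.11 0.29) (0.56 0.09 0.28) (0.58 0.07 0.24) (0.59 0.05 0.23)
top 180 (0.41 0.13 0.53) (0.59 0.14 0.20) (0.58 0.11 0.21)
top 192 (0.39 0.12 0.54)
side 0 (0.46 0.15 0.53) (0.50 0.18 0.50) (0.52 0.17 0.50) (0.52 0.15 0.50) (0.53 0.13 0.50) (0.54 0.12 0.49) (0.55 0.10 0.49) (0.55 0.08 0.49) (0.57 0.06 0.48) (0.59 0.05 0.47)
side 12 (0.44 0.15 0.52) (0.50 0.18 0.49) (0.51 0.17 0.48) (0.53 0.16 0.48) (0.53 0.14 0.48) (0.55 0.13 0.47) (0.55 0.10 0.47) (0.55 0.08 0.47) (0.56 0.07 0.47) (0.58 0.05 0.46)
side 24 (0.45 0.17 0.50) (0.51 0.21 0.46) (0.55 0.11 0.46) (0.55 0.09 0.46) (0.56 0.07 0.45) (0.58 0.06 0.44)
side 36 (0.55 0.10 0.44) (0.56 0.08 0.44) (0.57 0.06 0.43) (0.61 0.06 0.41)
side 48 (0.55 0.11 0.42) (0.55 0.08 0.42) (0.57 0.06 0.41) (0.60 0.06 0.40)
side 60 (0.55 0.12 0.39) (0.55 0.09 0.40) (0.56 0.07 0.39) (0.59 0.06 0.38)
side 72 (0.55 0.10 0.38) (0.56 0.07 0.37) (0.58 0.06 0.36)
side 84 (0.55 0.10 0.35) (0.56 0.08 0.35) (0.57 0.06 0.34)
side 96 (0.55 0.09 0.33) (0.58 0.07 0.31)
side 108 (0.56 0.10 0.30) (0.57 0.08 0.29) (0.60 0.06 0.27)
side 120 (0.59 0.13 0.24) (0.58 0.10 0.25) (0.58 0.06 0.25)
side 132 (0.58 0.14 0.21) (0.59 0.11 0.22) (0.60 0.08 0.20)
side 144
side 156
side 168
side 180
side 192
```

View pics/c3.png

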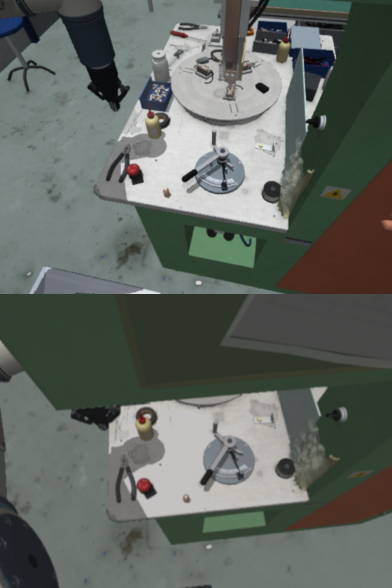

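```bash
cat > arm.py <<'E'
from h import *
import sys
k,q1=sys.argv[1],float(sys.argv[2])
v,u=np.mgrid[0:420,0:560]
A=[]
for n in("top","side"):
    d=np.load(f"pics/{n}{k}.npz");b=np.load(f"pics/{n}0.npz")
    Ki=np.linalg.inv(d["K"]);X=(np.stack([u,v,np.ones_like(u)],-1)@Ki.T*d["z_map"][...,None]-d["t"])@d["R"]
    m=(np.abs(d["z_map"]-b["z_map"])>.03)&(d["z_map"]>0)&(X[...,2]>.15); A.append(X[m])
    P_=X[m]
    rr=P_[:,:2]@[np.cos(q1),np.sin(q1)]; ww=P_[:,:2]@[-np.sin(q1),np.cos(q1)]
    for a in np.arange(0,.75,.03):
        for wl in(-.3,-.23,-.09,.03):
            j=(rr>a)&(rr<a+.03)&(ww>wl)&(ww<wl+(.14 if wl>-.3 else .07))
            if j.sum()>15: print(n,"r%.2f"%a,"w",ww[j].min().round(3),ww[j].max().round(3),"z",P_[j,2].min().round(3),P_[j,2].max().round(3),j.sum())
E
python3 arm.py 3 .427
```

```text
top r0.18 w -0.067 -0.062 z 0.577 0.675 3740
top r0.21 w -0.067 -0.062 z 0.579 0.668 2542
top r0.24 w -0.065 -0.049 z 0.584 0.651 724
top r0.27 w -0.297 -0.232 z 0.602 0.741 56
top r0.27 w -0.055 -0.04 z 0.57 0.619 220
top r0.30 w -0.226 -0.168 z 0.613 0.746 63
top r0.30 w -0.045 -0.04 z 0.556 0.591 238
top r0.33 w -0.169 -0.126 z 0.599 0.737 44
top r0.33 w -0.045 -0.039 z 0.545 0.575 178
top r0.36 w -0.049 -0.04 z 0.538 0.564 216
top r0.39 w -0.048 -0.047 z 0.534 0.553 91
top r0.42 w -0.048 -0.047 z 0.525 0.537 33
top r0.51 w -0.087 -0.048 z 0.481 0.513 199
top r0.54 w -0.212 -0.117 z 0.181 0.307 889
top r0.54 w -0.088 -0.045 z 0.459 0.537 898
top r0.57 w -0.207 -0.092 z 0.15 0.284 623
top r0.60 w -0.123 -0.094 z 0.191 0.24 63
side r0.45 w -0.051 -0.031 z 0.495 0.528 94
side r0.48 w -0.05 -0.029 z 0.487 0.525 169
side r0.51 w -0.18 -0.09 z 0.328 0.496 1778
side r0.51 w -0.09 -0.028 z 0.476 0.513 504
side r0.54 w -0.215 -0.09 z 0.15 0.496 5453
side r0.54 w -0.09 0.003 z 0.454 0.498 692
side r0.57 w -0.204 -0.095 z 0.15 0.47 1023
side r0.60 w -0.125 -0.099 z 0.197 0.237 29
```

Run:
```python
import kin
from kin import *
kin.D=np.vstack([D,(.5977,.1018,.139,.427,.406,.087)])
Dn=kin.D
kin.r=Dn[:,0]*np.cos(Dn[:,3])+Dn[:,1]*np.sin(Dn[:,3]);kin.z=Dn[:,2];kin.q2=Dn[:,4];kin.t=kin.q2-Dn[:,5]
s=least_squares(kin.f,[0,.1,.4,.4,0]);print(s.x.round(4),s.fun.round(4))
a,h,L1,L2,c=s.x
Lt=.353
for x,y in((.6,.0),(.6,-.05),(.57,-.1),(.60,-.15),(.605,-.19),(.612,-.25),(.60,-.285),(.52,-.15),(.46,-.13),(.42,-.24),(.45,-.28),(.55,-.05)):
  for z in(.05,.10):
    R=np.sqrt(x*x+y*y-.1545**2); q1=np.arctan2(y,x)+np.arcsin(.1545/np.hypot(x,y))
    g=least_squares(lambda q:[a+L1*np.sin(q[0])+L2*np.cos(q[1])-R,h+L1*np.cos(q[0])-L2*np.sin(q[1])-z],[.4,.3]).x
    re=a+L1*np.sin(g[0]); ze=h+L1*np.cos(g[0])+Lt
    # radial at plane x=.36; forearm w in +-.05
    rc=max((.36-0.05*abs(np.sin(q1)))/np.cos(q1),0)
    zc=z+Lt+(R-rc)*np.tan(g[1])+.05/np.cos(g[1])
    print(x,y,z,"q1 %.2f tilt %.2f elbow r%.3f z%.3f top at panel %.3f y %.2f"%(q1,g[1],re,ze,zc,rc*np.sin(q1)))
```

```text
[ 0.001  -0.215   0.5203  0.3988  0.0012] [-0.0002  0.0021 -0.0005 -0.0008 -0.0006 -0.0001  0.0002 -0.     -0.0002
 -0.    ]
0.6 0.0 0.05 q1 0.26 tilt 0.52 elbow r0.235 z0.603 top at panel 0.588 y 0.09
0.6 0.0 0.1 q1 0.26 tilt 0.41 elbow r0.214 z0.613 top at panel 0.604 y 0.09
0.6 -0.05 0.05 q1 0.18 tilt 0.52 elbow r0.236 z0.602 top at panel 0.590 y 0.06
0.6 -0.05 0.1 q1 0.18 tilt 0.41 elbow r0.216 z0.612 top at panel 0.605 y 0.06
0.57 -0.1 0.05 q1 0.10 tilt 0.55 elbow r0.217 z0.611 top at panel 0.584 y 0.03
0.57 -0.1 0.1 q1 0.10 tilt 0.43 elbow r0.196 z0.620 top at panel 0.601 y 0.03
0.6 -0.15 0.05 q1 0.01 tilt 0.50 elbow r0.249 z0.595 top at panel 0.592 y 0.00
0.6 -0.15 0.1 q1 0.01 tilt 0.39 elbow r0.230 z0.605 top at panel 0.606 y 0.00
0.605 -0.19 0.05 q1 -0.06 tilt 0.48 elbow r0.262 z0.588 top at panel 0.594 y -0.02
0.605 -0.19 0.1 q1 -0.06 tilt 0.37 elbow r0.244 z0.598 top at panel 0.607 y -0.02
0.612 -0.25 0.05 q1 -0.15 tilt 0.45 elbow r0.283 z0.575 top at panel 0.595 y -0.05
0.612 -0.25 0.1 q1 -0.15 tilt 0.34 elbow r0.267 z0.585 top at panel 0.607 y -0.05
0.6 -0.285 0.05 q1 -0
[... 244 characters left out ...]
 tilt 0.47 elbow r0.163 z0.633 top at panel 0.589 y 0.00
0.46 -0.13 0.05 q1 0.05 tilt 0.64 elbow r0.133 z0.641 top at panel 0.536 y 0.02
0.46 -0.13 0.1 q1 0.05 tilt 0.51 elbow r0.104 z0.648 top at panel 0.563 y 0.02
0.42 -0.24 0.05 q1 -0.19 tilt 0.64 elbow r0.138 z0.640 top at panel 0.540 y -0.07
0.42 -0.24 0.1 q1 -0.19 tilt 0.51 elbow r0.110 z0.647 top at panel 0.567 y -0.07
0.45 -0.28 0.05 q1 -0.26 tilt 0.60 elbow r0.177 z0.627 top at panel 0.564 y -0.09
0.45 -0.28 0.1 q1 -0.26 tilt 0.48 elbow r0.152 z0.636 top at panel 0.585 y -0.09
0.55 -0.05 0.05 q1 0.19 tilt 0.58 elbow r0.196 z0.620 top at panel 0.575 y 0.07
0.55 -0.05 0.1 q1 0.19 tilt 0.46 elbow r0.172 z0.629 top at panel 0.594 y 0.07
```

Run:
```python
from h import *
t=np.load("pics/top0.npz");s=np.load("pics/side0.npz")
print(onz(t,(207,208),0),onz(s,(221,198),0),onz(t,(203,181),.15),onz(s,(214,161),.15))
v,u=np.mgrid[0:420,0:560]
for n,d in(("t",t),("s",s)):
    Ki=np.linalg.inv(d["K"]);X=(np.stack([u,v,np.ones_like(u)],-1)@Ki.T*d["z_map"][...,None]-d["t"])@d["R"]
    m=(X[...,0]>.4)&(X[...,0]<.8)&(X[...,1]>-.06)&(X[...,1]<.12)
    for z0,z1 in((.03,.06),(.06,.1),(.1,.17)):
        k=m&(X[...,2]>z0)&(X[...,2]<z1)
        for xa in np.arange(.4,.8,.05):
            j=k&(X[...,0]>xa)&(X[...,0]<xa+.05)
            if j.sum()>3: print(n,z0,xa.round(2),X[j].min(0).round(3),X[j].max(0).round(3),j.sum())
```

```text
[0.61338565 0.01335274 0.        ] [6.11217198e-01 1.85863805e-04 0.00000000e+00] [ 0.5995669  -0.00072818  0.15      ] [ 0.5910197  -0.01336899  0.15      ]
t 0.03 0.4 [ 0.432 -0.002  0.03 ] [0.45  0.039 0.047] 163
t 0.03 0.45 [ 0.45  -0.002  0.034] [0.473 0.038 0.045] 167
t 0.03 0.6 [ 0.603 -0.017  0.03 ] [0.632 0.029 0.06 ] 154
t 0.06 0.6 [ 0.606 -0.017  0.06 ] [0.647 0.03  0.1  ] 343
t 0.1 0.6 [ 0.62  -0.003  0.1  ] [0.641 0.018 0.151] 104
s 0.03 0.4 [ 0.431 -0.005  0.03 ] [0.45  0.034 0.046] 156
s 0.03 0.45 [ 0.45  -0.005  0.032] [0.47  0.035 0.046] 113
s 0.03 0.6 [ 0.601 -0.02   0.03 ] [0.638 0.025 0.06 ] 181
s 0.03 0.7 [ 0.744 -0.002  0.03 ] [0.75  0.097 0.051] 199
s 0.03 0.75 [ 0.75  -0.056  0.03 ] [0.8   0.098 0.06 ] 127
s 0.06 0.6 [ 0.604 -0.02   0.06 ] [0.648 0.027 0.1  ] 301
s 0.06 0.75 [ 0.753 -0.06   0.06 ] [ 0.8   -0.02   0.069] 131
s 0.1 0.6 [ 0.618 -0.007  0.1  ] [0.64  0.016 0.15 ] 87
```

```bash
python3 -m creep '[[0,-3.4,0,3,0],[0,-3.4,0,3,0],[0,0,0,3,0],[0,0,3,0,0],[0,0,3.5,0,0]]' >/dev/null; python3 st.py; python3 -m creep '[[0,0,4,0,0],[0,0,4,0,0],[0,0,4,0,0],[0,0,2.5,0,0],[0,0,0,0,0]]'>/dev/null; python3 st.py; python3 snap.py 4
```

```text
t 2.7 p [0.5259 0.0412 0.0491] q [ 0.375  0.342 -0.261 -0.    -0.968  1.2  ] xang 0.3 F [ 0.07 -0.2   0.25] M [-0.081 -0.136 -0.018] op -0.0
t 3.2 p [ 0.5268 -0.1064  0.0499] q [ 0.092  0.357 -0.236  0.    -0.977  1.477] xang -0.1 F [ 0.01  0.39 -0.01] M [0.075 0.026 0.041] op -0.0002
```

View pics/c4.png

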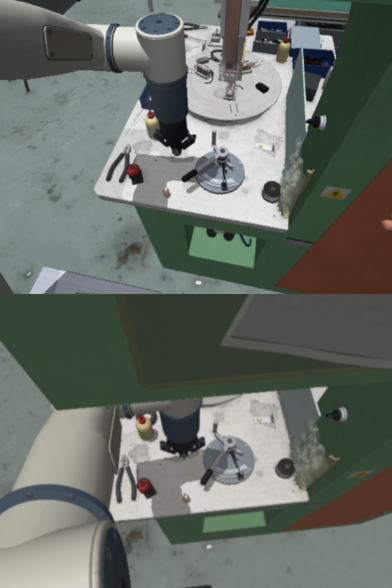

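Run:
```python
from h import *
v,u=np.mgrid[0:420,0:560]
for n in("top","side"):
    d=np.load(f"pics/{n}4.npz");b=np.load(f"pics/{n}0.npz")
    Ki=np.linalg.inv(d["K"]);X=(np.stack([u,v,np.ones_like(u)],-1)@Ki.T*d["z_map"][...,None]-d["t"])@d["R"]
    m=(np.abs(d["z_map"]-b["z_map"])>.03)&(d["z_map"]>0)&(X[...,2]>.3)
    for a in np.arange(.1,.6,.03):
        j=m&(X[...,0]>a)&(X[...,0]<a+.03)
        if j.sum()>5: print(n,"x%.2f"%a,X[j].min(0).round(3),X[j].max(0).round(3))
```

```text
top x0.16 [ 0.187 -0.05   0.594] [ 0.19  -0.028  0.688]
top x0.19 [ 0.19  -0.05   0.594] [0.22  0.027 0.689]
top x0.22 [ 0.22  -0.046  0.59 ] [0.25  0.049 0.675]
top x0.25 [ 0.25  -0.032  0.541] [0.28  0.06  0.649]
top x0.28 [ 0.28  -0.02   0.521] [0.31  0.063 0.627]
top x0.31 [ 0.31  -0.02   0.509] [0.34  0.066 0.608]
top x0.34 [ 0.34  -0.303  0.489] [0.37  0.069 0.746]
top x0.37 [ 0.37  -0.462  0.314] [0.4   0.07  0.743]
top x0.40 [ 0.4   -0.462  0.346] [0.43  0.073 0.546]
top x0.43 [ 0.43  -0.462  0.337] [0.46  0.004 0.505]
top x0.46 [ 0.46  -0.462  0.3  ] [0.49  0.111 0.45 ]
top x0.49 [ 0.49  -0.462  0.3  ] [ 0.519 -0.06   0.408]
side x0.22 [ 0.248 -0.019  0.542] [ 0.25  -0.006  0.561]
side x0.25 [ 0.25  -0.024  0.51 ] [0.28  0.016 0.593]
side x0.28 [ 0.28  -0.023  0.49 ] [0.31  0.019 0.599]
side x0.31 [ 0.31  -0.022  0.474] [0.34  0.021 0.599]
side x0.34 [ 0.34  -0.55   0.301] [0.37  0.016 0.586]
side x0.37 [ 0.37  -0.463  0.37 ] [0.4   0.013 0.566]
side x0.40 [ 0.4   -0.463  0.37 ] [0.43  0.017 0.543]
side x0.43 [ 0.43  -0.463  0.301] [0.46  0.015 0.554]
side x0.46 [ 0.46  -0.463  0.3  ] [0.49  0.068 0.562]
side x0.49 [ 0.49  -0.463  0.3  ] [0.52  0.043 0.477]
side x0.52 [ 0.52  -0.463  0.3  ] [0.55  0.056 0.508]
side x0.55 [ 0.55  -0.463  0.318] [ 0.569 -0.073  0.475]
```

```bash
python3 -m creep '[[0,2.5,1,1.4,0],[0,2.5,1.5,0,0],[0,2,2,0,0],[0,0.9,0.7,0,0],[0,0,0,0,0]]' >/dev/null; python3 st.py; python3 snap.py 5
python3 - <<'E'
from h import *
a=cv2.imread("pics/side5.png")[150:290,200:400];b=cv2.imread("pics/top5.png")[140:280,230:430]
cv2.imwrite("pics/z5.png",cv2.resize(np.vstack([a,b]),None,fx=2.1*1.0,fy=2.1,interpolation=cv2.INTER_CUBIC))
E
```

```text
t 3.8 p [ 0.6072 -0.1566  0.0351] q [-4.000e-03  5.250e-01 -1.000e-03  0.000e+00 -1.044e+00  1.575e+00] xang 0.0 F [-0.57  0.98 -0.51] M [ 0.016  0.087 -0.025] op 0.0001
```

View pics/z5.png

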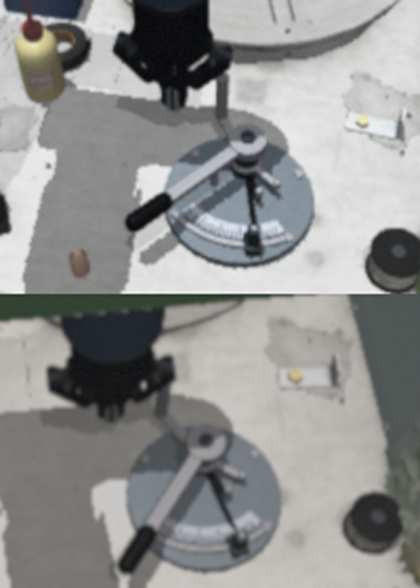

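```bash
python3 -m creep '[[0,0,-3,0,0],[0,0,0,0,0]]' >/dev/null; python3 st.py
python3 - <<'E'
from h import *
v,u=np.mgrid[0:420,0:560]
for n in("top","side"):
    d=np.load(f"pics/{n}5.npz")
    Ki=np.linalg.inv(d["K"]);X=(np.stack([u,v,np.ones_like(u)],-1)@Ki.T*d["z_map"][...,None]-d["t"])@d["R"]
    m=(X[...,0]>.55)&(X[...,0]<.66)&(X[...,1]>-.22)&(X[...,1]<-.08)
    for z0 in np.arange(.03,.17,.01):
        j=m&(X[...,2]>z0)&(X[...,2]<z0+.01)
        if j.sum()>5: print(n,"z%.2f"%z0,X[j].min(0).round(3),X[j].max(0).round(3),j.sum(), np.sort(X[j][:,1])[::max(1,j.sum()//8)].round(3))
E
```

```text
t 4.1 p [ 0.6056 -0.1242  0.0356] q [ 5.000e-02  5.100e-01 -2.600e-02 -1.000e-03 -1.034e+00  1.524e+00] xang 0.1 F [-0.85 -0.6  -0.39] M [-0.048  0.043 -0.01 ] op -0.0001
top z0.03 [ 0.584 -0.22   0.03 ] [ 0.602 -0.161  0.04 ] 32 [-0.22  -0.217 -0.215 -0.214 -0.212 -0.211 -0.209 -0.205]
top z0.04 [ 0.592 -0.216  0.04 ] [ 0.606 -0.142  0.05 ] 40 [-0.216 -0.209 -0.205 -0.165 -0.158 -0.156 -0.152 -0.146]
top z0.05 [ 0.592 -0.213  0.05 ] [ 0.605 -0.142  0.06 ] 35 [-0.213 -0.209 -0.204 -0.167 -0.163 -0.158 -0.152 -0.148 -0.144]
top z0.06 [ 0.592 -0.215  0.06 ] [ 0.607 -0.144  0.07 ] 36 [-0.215 -0.21  -0.208 -0.202 -0.169 -0.16  -0.156 -0.154 -0.15 ]
top z0.07 [ 0.592 -0.214  0.07 ] [ 0.614 -0.138  0.08 ] 46 [-0.214 -0.209 -0.204 -0.165 -0.158 -0.157 -0.156 -0.154 -0.15  -0.138]
top z0.08 [ 0.59  -0.216  0.08 ] [ 0.613 -0.119  0.09 ] 107 [-0.216 -0.191 -0.182 -0.175 -0.16  -0.15  -0.14  -0.133 -0.121]
top z0.09 [ 0.588 -0.215  0.09 ] [ 0.613 -0.111  0.1  ] 105 [-0.215 -0.195 -0.185 -0.181 -0.16  -0.132 -0.129 -0.125 -0.111]
top z0.10 [ 0.586 -0.205  0.1  ] [ 0.609 -0.105  0.11 ] 106 [-0.20
[... 2097 characters left out ...]
098  0.13 ] 220 [-0.22  -0.214 -0.205 -0.182 -0.16  -0.145 -0.116 -0.106 -0.099]
side z0.13 [ 0.583 -0.216  0.13 ] [ 0.615 -0.103  0.14 ] 166 [-0.216 -0.205 -0.195 -0.18  -0.169 -0.151 -0.14  -0.123 -0.106]
side z0.14 [ 0.585 -0.201  0.14 ] [ 0.611 -0.116  0.15 ] 96 [-0.201 -0.197 -0.189 -0.182 -0.175 -0.166 -0.133 -0.124]
side z0.15 [ 0.592 -0.198  0.15 ] [ 0.611 -0.12   0.159] 33 [-0.198 -0.196 -0.196 -0.195 -0.193 -0.19  -0.186 -0.122 -0.12 ]
side z0.16 [ 0.566 -0.196  0.161] [ 0.603 -0.125  0.17 ] 60 [-0.196 -0.195 -0.189 -0.178 -0.17  -0.165 -0.157 -0.146 -0.134]
side z0.17 [ 0.565 -0.196  0.17 ] [ 0.602 -0.125  0.18 ] 119 [-0.196 -0.19  -0.185 -0.178 -0.169 -0.161 -0.153 -0.144 -0.131]
```

```bash
python3 -m creep '[[0,0,0,0,8.5],[0,0,0,0,8.5],[0,0,0,0,8.5],[0,0,0,0,8.5],[0,0,0,0,8.5]]' >/dev/null; python3 -m creep '[[0,0,0,0,8.5],[0,0,0,0,8.5],[0,0,0,0,8.5],[0,0,0,0,8.5],[0,0,0,0,8.5]]' >/dev/null;python3 -m creep '[[0,0,0,0,5],[0,0,0,0,0]]' >/dev/null; python3 st.py
cat > reads.py <<'E'
from workcell import get_obs
import numpy as np
o=get_obs(); print(o["ft_force"])
E
python3 reads.py;python3 reads.py
```

```text
t 5.3 p [ 0.6056 -0.1269  0.0357] q [ 0.046  0.511 -0.025 -0.    -1.035 -0.046] xang -90.0 F [ 0.36  0.67 -0.47] M [-0.038 -0.013 -0.042] op 0.0001
[ 0.35561938  0.66677852 -0.46577018]
[ 0.35561938  0.66677852 -0.46577018]
```

```bash
python3 -m creep '[[0,2,-0.3,0,0],[0,2,0,0,0],[0,1.5,0,0,0],[0,1,0,0,0],[0,1,0,0,0]]' >/dev/null; python3 st.py; python3 -m creep '[[0,1.2,0,0,0],[0,1.2,0,0,0],[0,1.2,0,0,0],[0,1.2,0,0,0],[0,0,0,0,0]]' >/dev/null; python3 st.py; python3 snap.py 6;python3 - <<'E'
from h import *
a=cv2.imread("pics/side6.png")[150:290,200:400];b=cv2.imread("pics/top6.png")[140:280,230:430]
cv2.imwrite("pics/z6.png",cv2.resize(np.vstack([a,b]),None,fx=2.1*1.0,fy=2.1,interpolation=cv2.INTER_CUBIC))
E
```

```text
t 5.8 p [ 0.6103 -0.2025  0.0356] q [-0.079  0.551  0.046 -0.002 -1.063  0.08 ] xang -90.0 F [ 6.38  4.96 -0.94] M [ 1.61  -2.08   0.107] op -0.0
t 6.3 p [ 0.6086 -0.2528  0.035 ] q [-1.570e-01  5.810e-01  9.700e-02  1.000e-03 -1.087e+00  1.540e-01] xang -90.1 F [ 0.38  1.66 -0.11] M [ 0.371 -0.237  0.057] op -0.0001
```

View pics/z6.png

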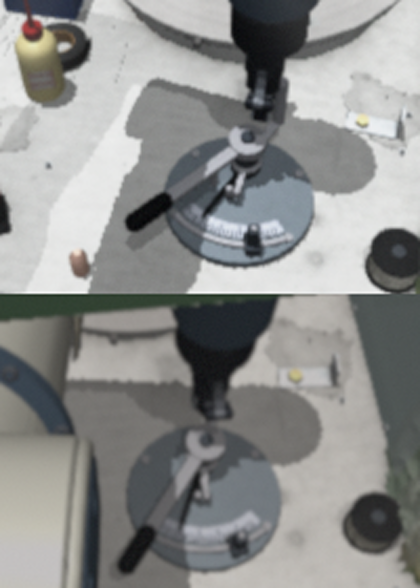

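```bash
python3 -m creep '[[0,0.6,0,0,0],[0,0.4,0,0,0],[0,0,0,0,0]]' >/dev/null; python3 st.py; python3 -m creep '[[0,0.4,0,0,0],[0,0,0,0,0]]' >/dev/null; python3 st.py
```

```text
t 6.7 p [ 0.6083 -0.261   0.0349] q [-0.17   0.587  0.108 -0.    -1.093  0.169] xang -90.1 F [-2.19  2.96 -0.38] M [ 0.876  0.459 -0.019] op 0.0
t 6.9 p [ 0.6077 -0.2644  0.0345] q [-1.760e-01  5.900e-01  1.130e-01 -1.000e-03 -1.096e+00  1.750e-01] xang -90.1 F [-1.4   4.96 -1.98] M [ 1.304  0.597 -0.116] op 0.0002
```

```bash
python3 -m creep '[[0,0.3,0,0,0],[0,0,0,0,0]]' >/dev/null; python3 st.py; python3 -m creep '[[0,0.3,0,0,0],[0,0,0,0,0]]' >/dev/null; python3 st.py; python3 snap.py 7;python3 - <<'E'
from h import *
a=cv2.imread("pics/side7.png")[170:300,240:400];b=cv2.imread("pics/top7.png")[165:285,270:430]
cv2.imwrite("pics/z7.png",cv2.resize(np.vstack([a,b]),None,fx=2.4,fy=2.4,interpolation=cv2.INTER_CUBIC))
E
```

```text
t 7.1 p [ 0.608  -0.2664  0.0341] q [-0.18   0.592  0.116 -0.003 -1.097  0.179] xang -90.1 F [-1.78  6.07 -2.75] M [ 2.255  0.28  -0.099] op 0.0001
t 7.3 p [ 0.6082 -0.2668  0.0339] q [-0.182  0.594  0.12  -0.006 -1.1    0.184] xang -90.1 F [-2.16 15.85  0.37] M [ 4.838  0.657 -0.112] op 0.0002
```

View pics/z7.png

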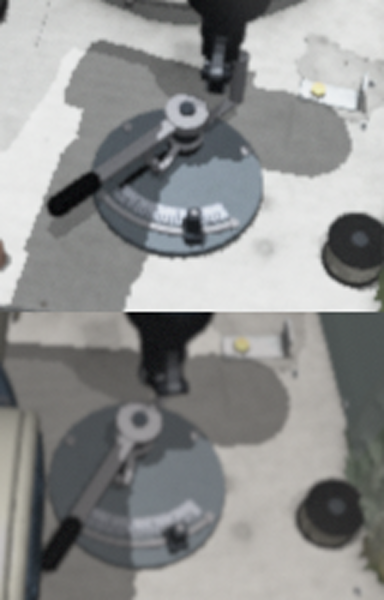

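```bash
python3 -m creep '[[0,-1.5,0,0,0],[0,-2,0,0,0],[0,-2.5,0,0,0],[0,-3,0,-1,0],[0,-3,0,0,0]]' >/dev/null; python3 st.py; python3 -m creep '[[0,-2,0,0,0],[0,0,2,0,8.5],[0,0,3,0,8.5],[0,0,3,0,8.5],[0,0,0,0,0]]' >/dev/null; python3 st.py; python3 snap.py 8;python3 - <<'E'
from h import *
a=cv2.imread("pics/side8.png")[170:300,230:400];b=cv2.imread("pics/top8.png")[165:285,270:440]
cv2.imwrite("pics/z8.png",cv2.resize(np.vstack([a,b]),None,fx=2.4,fy=2.4,interpolation=cv2.INTER_CUBIC))
E
```

```text
t 7.9 p [ 0.6105 -0.1507  0.0473] q [ 0.007  0.514  0.013  0.003 -1.066 -0.009] xang -90.0 F [ 0.79  0.49 -0.24] M [-0.033 -0.071  0.02 ] op -0.0
t 8.4 p [ 0.528  -0.1173  0.0458] q [ 0.071  0.368 -0.231  0.001 -0.972 -0.521] xang -115.7 F [ 0.65 -0.34  0.6 ] M [ 0.023 -0.043  0.014] op -0.0001
```

View pics/z8.png

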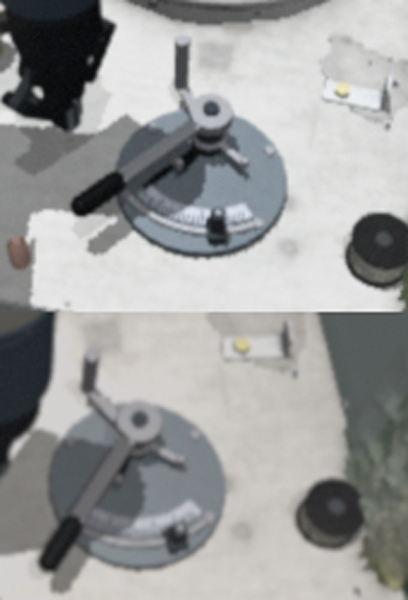

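```bash
cat > plan.py <<'E'
import sys
from workcell import get_obs
import numpy as np
o=get_obs(); w,x,y,z=o["eef_rot"]; a=np.arctan2(2*(x*y+w*z),1-2*(y*y+z*z)); p=o["position"]
PV=np.array([.5525,-.2459]); TH=2.478
def target(phi,gap,r=.13):
    th=TH+phi; e=np.array([np.cos(th),np.sin(th)]); t=np.array([-e[1],e[0]])
    return PV+r*e-t*(.0205+gap), th+np.pi/2
for s in sys.argv[1:]:
    phi,gap=map(float,s.split(","))[:2] if 0 else list(map(float,s.split(",")))
    q,b=target(phi,gap); d=q-p[:2]; tx=np.array([np.cos(a),np.sin(a)]); ty=np.array([np.sin(a),-np.cos(a)])
    print(s,"xy",q.round(4),"dx %.2f dy %.2f cm roll %.1f deg"%(100*d@tx,100*d@ty,np.degrees((a-b+np.pi)%(2*np.pi)-np.pi)))
E
python3 plan.py 0,.03 0,.005 .1,0 .2,0 .3,0 .4,0
```

```text
0,.03 xy [ 0.4812 -0.126 ] dx 2.90 dy 4.18 cm roll 12.6 deg
0,.005 xy [ 0.4658 -0.1457] dx 5.34 dy 4.73 cm roll 12.6 deg
.1,0 xy [ 0.4536 -0.1591] dx 7.07 dy 5.26 cm roll 6.9 deg
.2,0 xy [ 0.4454 -0.1694] dx 8.35 dy 5.56 cm roll 1.1 deg
.3,0 xy [ 0.4383 -0.1805] dx 9.66 dy 5.72 cm roll -4.6 deg
.4,0 xy [ 0.4323 -0.1922] dx 10.97 dy 5.76 cm roll -10.3 deg
```

```bash
python3 -m creep '[[0,1,2.2,0,0],[0,1.5,2,0,0],[0,1.3,0.6,0,0],[0,0.7,0.3,0,0],[0,0,0,0,0]]' >/dev/null; python3 st.py;python3 plan.py 0,.005 .1,0; for i in 1 2; do python3 -m creep '[[0,0,0,0,0]]' >/dev/null; python3 st.py; done
```

```text
t 9.0 p [ 0.4659 -0.1371  0.0456] q [ 0.038  0.273 -0.375  0.001 -0.922 -0.485] xang -115.6 F [ 1.11  0.34 -0.77] M [-0.002 -0.079 -0.006] op -0.0001
0,.005 xy [ 0.4658 -0.1457] dx 0.78 dy -0.36 cm roll 12.4 deg
.1,0 xy [ 0.4536 -0.1591] dx 2.52 dy 0.16 cm roll 6.7 deg
t 9.1 p [ 0.4664 -0.1366  0.0455] q [ 0.039  0.274 -0.374  0.    -0.922 -0.485] xang -115.6 F [0.27 1.05 0.31] M [-0.011 -0.017  0.013] op 0.0004
t 9.2 p [ 0.4662 -0.1363  0.0453] q [ 0.039  0.274 -0.375  0.    -0.922 -0.485] xang -115.5 F [-0.71  0.66  0.79] M [-0.058  0.028  0.012] op 0.0003
```

```bash
cat > ps.py <<'E'
from workcell import get_obs
import numpy as np
o=get_obs(); w,x,y,z=o["eef_rot"]; a=np.arctan2(2*(x*y+w*z),1-2*(y*y+z*z)); p=o["position"]
tx=np.array([np.cos(a),np.sin(a)]); ty=np.array([np.sin(a),-np.cos(a)])
Fm=np.array([-o["torque"][1],o["torque"][0]])/.3; F=o["ft_force"][:2]
PV=np.array([.5525,-.2459]); TH=2.478
# lever angle if finger face (11 mm ahead, half width 14.5) touches a 9.5 mm radius bar
v=p[:2]-PV
best=[]
for s in np.linspace(-.0145,.0145,30):
    c=v+tx*.011+ty*s; r=np.hypot(*c); best.append((np.arctan2(c[1],c[0])%(2*np.pi))+np.arcsin(.0095/r)-TH)
print("t %.2f"%o["clock"],p.round(4),"ang %.1f"%np.degrees(a),"Fpush(M) %.2f side %.2f | Fpush(F) %.2f"%(-Fm@tx,-Fm@ty,-F@tx),"phi~ %.3f"%max(best),"r %.3f"%np.hypot(*(v+tx*.011)))
E
python3 ps.py; python3 -m creep '[[0,0.6,0,0,0],[0,0.6,0,0,0],[0,0.6,0,0,0],[0,0,0,0,0]]' >/dev/null; python3 ps.py;  python3 -m creep '[[0,0.6,0,0,0],[0,0.4,0,0,0],[0,0,0,0,0]]' >/dev/null; python3 ps.py
```

```text
t 9.20 [ 0.4662 -0.1363  0.0453] ang -115.5 Fpush(M) -0.21 side -0.00 | Fpush(F) 0.29 phi~ -0.067 r 0.135
t 9.60 [ 0.4572 -0.1529  0.0452] ang -115.6 Fpush(M) 1.91 side -0.51 | Fpush(F) 1.34 phi~ 0.061 r 0.130
t 9.90 [ 0.4528 -0.1619  0.0453] ang -115.6 Fpush(M) 1.82 side -1.18 | Fpush(F) 2.13 phi~ 0.131 r 0.128
```

Light spring at ~2 N. Continue in steps up to phi ≈ 0.26, then finely.

```bash
python3 -m creep '[[0,0.6,0,0,0],[0,0.6,0,0,0],[0,0,0,0,0]]' >/dev/null; python3 ps.py;  python3 -m creep '[[0,0.4,0,0,-3],[0,0,0,0,0]]' >/dev/null; python3 ps.py; python3 -m creep '[[0,0.3,0,0,-3],[0,0,0,0,0]]' >/dev/null; python3 ps.py
```

```text
t 10.20 [ 0.4476 -0.1729  0.0452] ang -115.6 Fpush(M) 1.85 side -1.42 | Fpush(F) 1.96 phi~ 0.217 r 0.127
t 10.40 [ 0.4461 -0.1762  0.0452] ang -112.6 Fpush(M) 2.00 side -1.22 | Fpush(F) 1.89 phi~ 0.248 r 0.126
t 10.60 [ 0.445  -0.1788  0.0453] ang -109.6 Fpush(M) 2.25 side -1.10 | Fpush(F) 1.32 phi~ 0.273 r 0.125
```

```bash
for i in 1; do python3 -m creep '[[0,0.3,0,0,0],[0,0,0,0,0]]' >/dev/null; python3 ps.py;  python3 -m creep '[[0,0.3,0,0,0],[0,0,0,0,0]]' >/dev/null; python3 ps.py; done
```

```text
t 10.80 [ 0.444  -0.1816  0.0452] ang -109.6 Fpush(M) 2.19 side -1.64 | Fpush(F) 2.40 phi~ 0.295 r 0.124
t 11.00 [ 0.4429 -0.1846  0.0452] ang -109.6 Fpush(M) 2.38 side -1.57 | Fpush(F) 2.36 phi~ 0.318 r 0.124
```

```bash
python3 -m creep '[[0,0.3,0.1,0,0],[0,0,0,0,0]]' >/dev/null; python3 ps.py
```

```text
t 11.20 [ 0.4416 -0.1872  0.0454] ang -109.6 Fpush(M) 2.34 side 0.72 | Fpush(F) 2.06 phi~ 0.343 r 0.124
```

```bash
python3 -m creep '[[0,0.3,0.1,0,-3],[0,0,0,0,0]]' >/dev/null; python3 ps.py
```

```text
t 11.40 [ 0.4397 -0.1896  0.0455] ang -106.5 Fpush(M) 2.31 side 1.21 | Fpush(F) 1.08 phi~ 0.365 r 0.125
```

```bash
python3 -m creep '[[0,0.3,0.1,0,-3],[0,0,0,0,0]]' >/dev/null; python3 ps.py
```

```text
t 11.60 [ 0.4379 -0.1922  0.0455] ang -103.6 Fpush(M) 2.03 side 1.27 | Fpush(F) 1.58 phi~ 0.392 r 0.125
```

```bash
python3 -m creep '[[0,0.3,0,0,0],[0,0,0,0,0]]' >/dev/null; python3 ps.py
```

```text
t 11.80 [ 0.4369 -0.1951  0.0454] ang -103.6 Fpush(M) 2.53 side 0.96 | Fpush(F) 1.43 phi~ 0.414 r 0.125
```

```bash
python3 -m creep '[[0,0.3,0,0,0],[0,0,0,0,0]]' >/dev/null; python3 ps.py
```

```text
t 12.00 [ 0.4361 -0.1976  0.0454] ang -103.6 Fpush(M) 5.51 side -0.12 | Fpush(F) 4.24 phi~ 0.435 r 0.125
```

```bash
python3 -m creep '[[0,0.3,0,0,0],[0,0,0,0,0]]' >/dev/null; python3 ps.py
```

```text
t 12.20 [ 0.4353 -0.2003  0.0453] ang -103.6 Fpush(M) 7.24 side -0.88 | Fpush(F) 5.59 phi~ 0.460 r 0.125
```

```bash
python3 snap.py 9; python3 ps.py; python3 -m creep '[[0,-0.6,0,0,0],[0,-0.8,0,0,0],[0,-1,0,0,0],[0,-1.2,0,0,4],[0,-1.2,0,0,4]]' >/dev/null; python3 ps.py;  python3 -m creep '[[0,-1.4,0,0,4],[0,-2,0,0,4],[0,-2,-2,0,0],[0,-1,-3,0,0],[0,0,0,0,0]]' >/dev/null; python3 ps.py; python3 snap.py 10;python3 - <<'E'
from h import *
a=cv2.imread("pics/side10.png")[170:300,230:420,];b=cv2.imread("pics/top10.png")[165:285,270:430]
cv2.imwrite("pics/s10z.png",cv2.resize(a,None,fx=4.2,fy=4.2,interpolation=cv2.INTER_CUBIC))
cv2.imwrite("pics/t10z.png",cv2.resize(b,None,fx=5,fy=5,interpolation=cv2.INTER_CUBIC))
E
```

```text
t 12.30 [ 0.4353 -0.2002  0.0453] ang -103.6 Fpush(M) 7.05 side -0.90 | Fpush(F) 6.67 phi~ 0.459 r 0.125
t 12.80 [ 0.4474 -0.1535  0.0452] ang -111.7 Fpush(M) 1.25 side 1.28 | Fpush(F) 0.41 phi~ 0.107 r 0.137
t 13.30 [ 0.5221 -0.1216  0.045 ] ang -119.5 Fpush(M) -0.22 side -0.23 | Fpush(F) -0.19 phi~ -0.456 r 0.120
```

View pics/s10z.png

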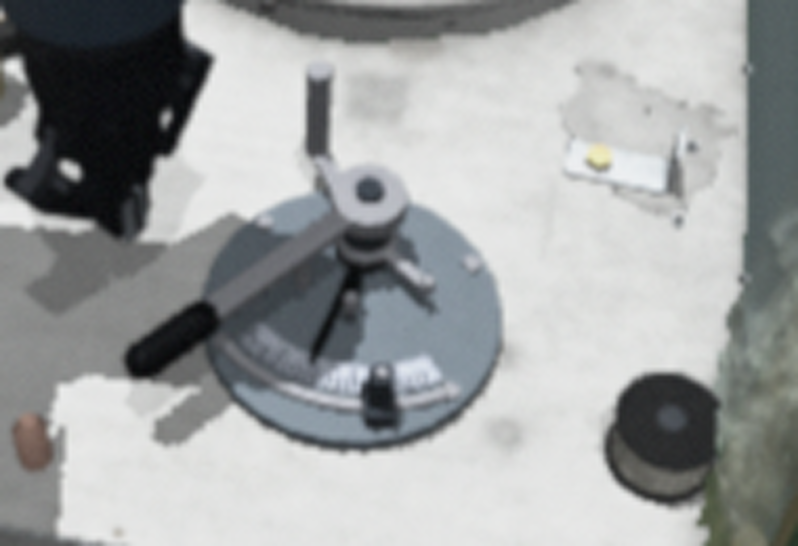

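View pics/t10z.png

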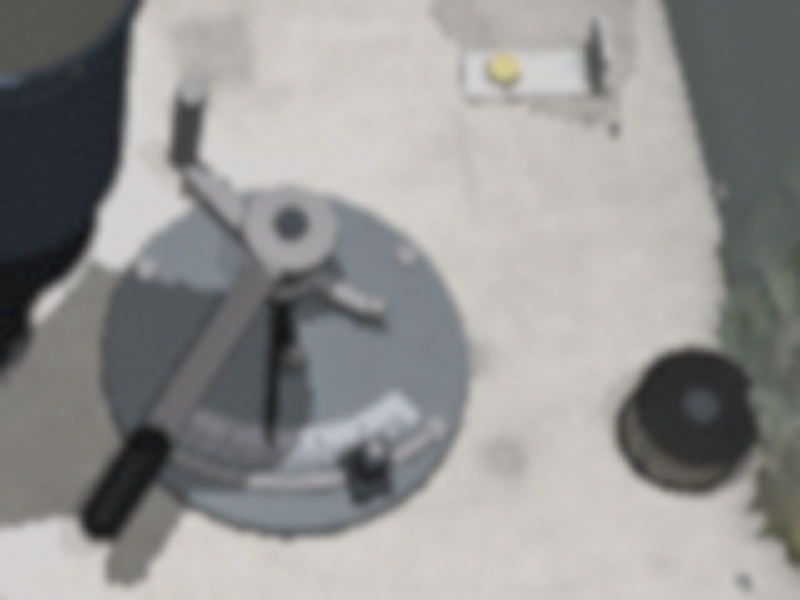

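View pics/c9.png

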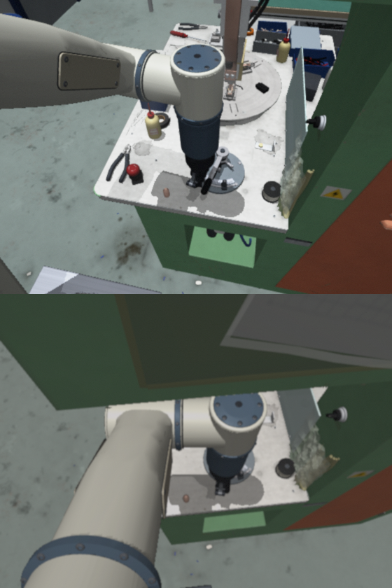

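Run:
```python
from h import *
a=cv2.imread("pics/side10.png")[222:278,290:346];b=cv2.imread("pics/top10.png")[205:275,305:365]
cv2.imwrite("pics/d10.png",np.hstack([cv2.resize(a,None,fx=7,fy=7,interpolation=cv2.INTER_CUBIC),np.zeros((392,8,3),np.uint8),cv2.resize(b[10:66],None,fx=6.5,fy=7,interpolation=cv2.INTER_CUBIC)]))
```

```text
(no output)
```

View pics/d10.png

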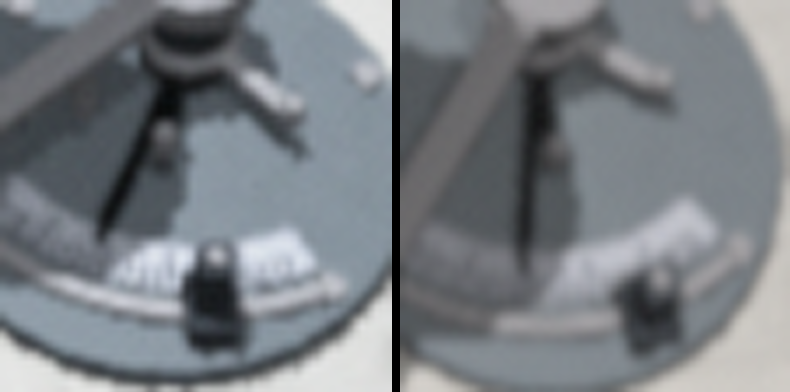

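```bash
cat > fit.py <<'E'
from h import *
def model(p):
    px,py,th,hand,dog=p
    f=lambda r,a,z:np.array([px+r*np.cos(th+a),py+r*np.sin(th+a),z])
    return dict(pivot=f(0,0,.072),post=f(.065,-1.88,.095),gin=f(.104,0,.062),gend=f(.156,0,.060),tip=f(.078,hand,.021),dog=f(.098,dog,.051))
def fitcam(d,m,verbose=True):
    def res(p):
        M=model(p); return np.concatenate([proj(d,M[k])-m[k] for k in m])
    s=least_squares(res,[.5525,-.2459,2.478,.4,.88],loss="soft_l1")
    return s.x,res(s.x)
E
python3 - <<'E'
from fit import *
s=np.load("pics/side10.npz");t=np.load("pics/top10.npz")
ms=dict(pivot=zs(370,186),post=zs(320,68),gend=zs(137,362),tip=(303.9,255.5),dog=(320.4,258.4))
mt=dict(pivot=zt(291,222),post=zt(192,88),gend=zt(97,528),tip=(323.6,253.4),dog=(344.4,254.3))
for n,d,m in(("s",s,ms),("t",t,mt)):
    x,r=fitcam(d,m); print(n,x.round(4),dict(zip(m,r.reshape(-1,2).round(2).tolist())))
E
```

```text
s [ 0.5519 -0.2474  2.4677  0.4631  0.8802] {'pivot': [0.4, -0.16], 'post': [0.24, -0.01], 'gend': [-1.11, 1.42], 'tip': [0.2, -0.63], 'dog': [-0.0, -0.25]}
t [ 0.551  -0.2454  2.4724  0.4598  0.8805] {'pivot': [0.39, -0.5], 'post': [-0.03, -0.19], 'gend': [-0.57, 1.82], 'tip': [0.07, -1.12], 'dog': [0.12, 0.38]}
```

```bash
python3 -m creep '[[0,0,0,-2,-8.5],[0,0,0,-2,-8.5],[0,0,0,-1,-8.5],[0,0,2.5,-0.3,-4],[0,1,3,0,0]]' >/dev/null; python3 st.py; python3 -m creep '[[0,4,0.5,0,0],[0,4,0,0,0],[0,4,0,0,0],[0,4,0,0,0],[0,0,0,0,0]]' >/dev/null; python3 st.py
```

```text
t 13.9 p [ 0.4635 -0.1294  0.0985] q [ 0.055  0.206 -0.308  0.    -1.056 -0.053] xang -89.9 F [ 0.11 -0.94 -0.05] M [ 0.012  0.019 -0.013] op 0.0002
t 14.4 p [ 0.4576 -0.2932  0.0978] q [-2.81e-01  3.21e-01 -1.51e-01  1.00e-03 -1.10e+00  2.75e-01] xang -90.3 F [-1.26  0.52 -0.01] M [ 0.04  -0.011  0.018] op -0.0004
```

```bash
python3 -m creep '[[0,1.7,0,0.5,0],[0,0,0,2,0],[0,0,0,2,0],[0,0,0,1.8,0],[0,0,0,0,0]]' >/dev/null; python3 st.py; python3 snap.py 11;python3 - <<'E'
from h import *
a=cv2.imread("pics/side11.png")[200:290,270:380];b=cv2.imread("pics/top11.png")[195:285,300:410]
cv2.imwrite("pics/z11.png",np.hstack([cv2.resize(i,None,fx=3.6,fy=3.6,interpolation=cv2.INTER_CUBIC) for i in(a,b)]))
E
```

```text
t 14.9 p [ 0.4564 -0.3052  0.0328] q [-0.305  0.401 -0.219 -0.001 -0.958  0.304] xang -90.1 F [-1.51 -0.33  0.25] M [ 0.019  0.059 -0.035] op -0.0002
```

View pics/z11.png

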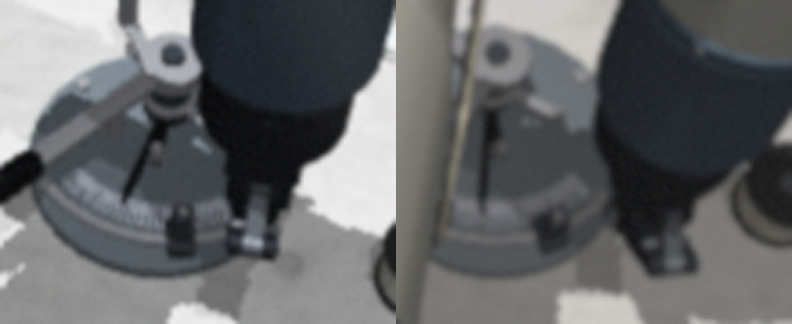

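```bash
python3 -m creep '[[0,-1.2,0.2,0,0],[0,-1.2,0.2,0,0],[0,-1,0.1,0,0],[0,-0.8,0,0,0],[0,0,0,0,0]]' >/dev/null; python3 st.py; python3 -m creep '[[0,-0.7,0,0,4],[0,-0.6,0,0,4],[0,0,0,0,4],[0,0,0,0,0]]' >/dev/null; python3 st.py; python3 snap.py 12;python3 - <<'E'
from h import *
a=cv2.imread("pics/side12.png")[200:290,270:380];b=cv2.imread("pics/top12.png")[195:285,300:410]
cv2.imwrite("pics/z12.png",np.hstack([cv2.resize(i,None,fx=3.6,fy=3.6,interpolation=cv2.INTER_CUBIC) for i in(a,b)]))
E
```

```text
t 15.5 p [ 0.4546 -0.2637  0.0356] q [-0.228  0.354 -0.285 -0.001 -0.932  0.228] xang -90.0 F [ 0.8  -0.24  0.71] M [-0.071 -0.026  0.013] op -0.0001
t 15.9 p [ 0.455  -0.2517  0.0353] q [-0.204  0.345 -0.299 -0.    -0.926 -0.007] xang -102.1 F [-0.14  0.57  0.03] M [-0.026  0.034 -0.02 ] op -0.0001
```

View pics/z12.png

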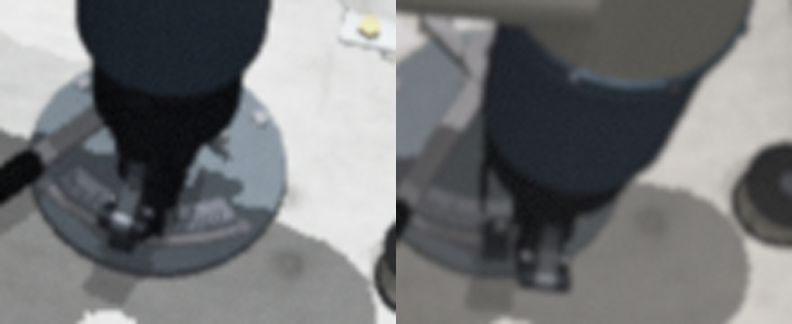

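```bash
python3 -m creep '[[0,-0.3,0.3,0,0],[0,-0.3,0.2,0,0],[0,0,0,0,0]]' >/dev/null; python3 st.py; python3 -m creep '[[0,1.5,0,0,0],[0,4,0,0,0],[0,4,0,-3,0],[0,3,0,0,0],[0,0,0,0,0]]' >/dev/null; python3 st.py; python3 snap.py 13;cat > dz.py <<'E'
import sys
from h import *
k=sys.argv[1]
a=cv2.imread(f"pics/side{k}.png")[222:278,290:346];b=cv2.imread(f"pics/top{k}.png")[215:271,305:361]
cv2.imwrite(f"pics/d{k}.png",np.hstack([cv2.resize(a,None,fx=7,fy=7,interpolation=cv2.INTER_CUBIC),np.zeros((392,8,3),np.uint8),cv2.resize(b,None,fx=7,fy=7,interpolation=cv2.INTER_CUBIC)]))
E
python3 dz.py 13
```

```text
t 16.3 p [ 0.451  -0.2447  0.0354] q [-0.192  0.333 -0.317 -0.    -0.92  -0.018] xang -102.0 F [-0.18 -0.53 -0.22] M [-0.054 -0.053 -0.024] op 0.0
t 16.8 p [ 0.4244 -0.3701  0.0658] q [-0.439  0.385 -0.146  0.    -1.038  0.226] xang -102.2 F [ 0.13 -0.07 -0.16] M [ 0.059  0.029 -0.029] op 0.0001
```

View pics/d13.png

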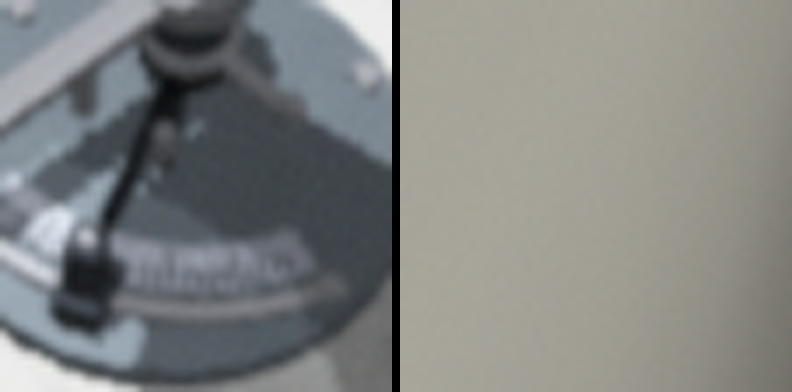

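Run:
```python
from fit import *
s=np.load("pics/side13.npz")
p=[.5519,-.2474,2.4677,.4631,.88]
for a in(.40,.42,.44,.46,.48,.50):
    p[4]=a; u=proj(s,model(p)["dog"]); print(a,u.round(1),"zoom",((u+.43-[290,222])*7).round(0))
img=cv2.imread("pics/side13.png")[245:275,292:318]
cv2.imwrite("pics/e13.png",cv2.resize(img,None,fx=18,fy=18,interpolation=cv2.INTER_LANCZOS4))
img=cv2.imread("pics/side10.png")[245:275,308:334]
cv2.imwrite("pics/e10.png",cv2.resize(img,None,fx=18,fy=18,interpolation=cv2.INTER_LANCZOS4))
```

```text
0.4 [298.  253.8] zoom [ 59. 226.]
0.42 [298.9 254.2] zoom [ 65. 228.]
0.44 [299.8 254.5] zoom [ 71. 231.]
0.46 [300.6 254.8] zoom [ 78. 233.]
0.48 [301.5 255.2] zoom [ 84. 235.]
0.5 [302.4 255.5] zoom [ 90. 237.]
```

View pics/e13.png

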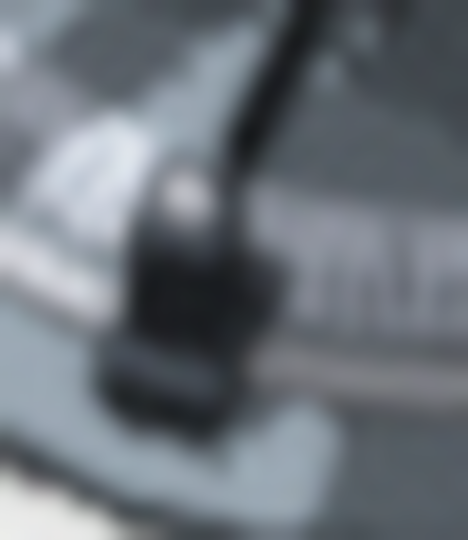

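View pics/e10.png

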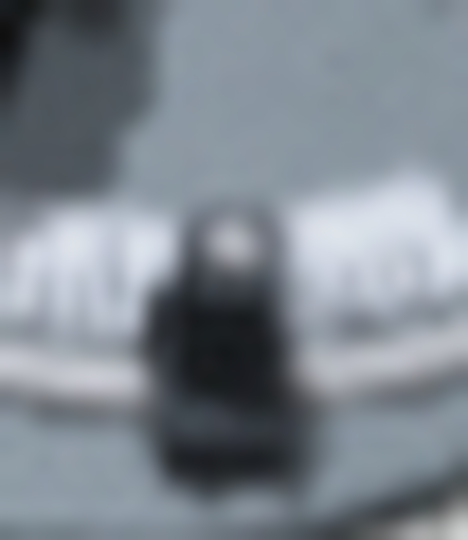

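```bash
python3 -m creep '[[0,-3,0,0,0],[0,-4,0,3,0],[0,-4,0,0,0],[0,-1,0,0,0],[0,0,0,0,0]]' >/dev/null; python3 st.py; python3 -m creep '[[0,-0.5,0,0,0],[0,0,0,0,0],[0,0,0,0,0]]' >/dev/null; python3 st.py
```

```text
t 17.4 p [ 0.4504 -0.2477  0.0353] q [-0.198  0.335 -0.314 -0.    -0.922 -0.008] xang -101.8 F [-0.74 -0.41 -0.22] M [-0.078 -0.013  0.036] op -0.0001
t 17.7 p [ 0.4511 -0.2455  0.0353] q [-0.193  0.334 -0.316  0.    -0.92  -0.018] xang -102.1 F [ 0.43  0.07 -0.55] M [-0.035  0.027  0.012] op -0.0001
```

```bash
python3 -m creep '[[0,-0.2,0,0,0],[0,0,0,0,0]]' >/dev/null; python3 st.py; python3 -m creep '[[0,-0.1,0,0,0],[0,0,0,0,0]]' >/dev/null; python3 st.py
```

```text
t 17.9 p [ 0.4514 -0.2436  0.0353] q [-0.189  0.333 -0.318  0.    -0.92  -0.022] xang -102.1 F [ 0.03 -1.13 -0.37] M [-0.483  0.153  0.022] op -0.0
t 18.1 p [ 0.4516 -0.2423  0.0353] q [-0.186  0.333 -0.319  0.    -0.92  -0.024] xang -102.1 F [-0.8  -1.28 -0.14] M [-0.519  0.233  0.02 ] op -0.0001
```

```bash
python3 -m creep '[[0,1.5,0,0,0],[0,4,0,0,0],[0,3,0,-2,0],[0,0,0,-4,0],[0,0,0,0,0]]' >/dev/null; python3 st.py; python3 -m creep '[[0,-4.5,0,0,0],[0,-4.8,0,0,0],[0,-4.8,0,0,0],[0,-4.8,0,0,0],[0,-4.8,0,0,0]]' >/dev/null; python3 -m creep '[[0,-4.5,0,0,0],[0,0,0,0,0]]' >/dev/null; python3 st.py; python3 snap.py 14; python3 dz.py 14
```

```text
t 18.6 p [ 0.4368 -0.3279  0.1004] q [-0.356  0.317 -0.151  0.002 -1.093  0.144] xang -102.1 F [1.16 0.38 0.65] M [ 0.005 -0.104  0.037] op 0.0003
t 19.3 p [ 0.4942 -0.0448  0.0955] q [ 2.250e-01  2.360e-01 -2.770e-01 -1.000e-03 -1.056e+00 -4.300e-01] xang -101.7 F [ 0.83 -0.91  0.09] M [-0.092  0.031 -0.007] op 0.0002
```

View pics/d14.png

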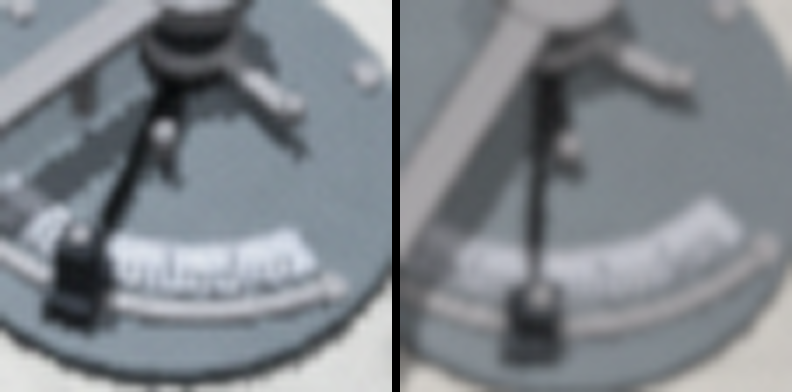

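View pics/c14.png

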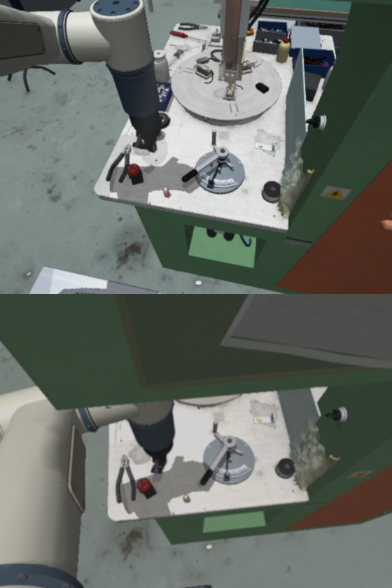

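Run:
```python
from fit import *
I=[]
for n,(r,c) in dict(side=(245,290),top=(245,312)).items():
    img=cv2.imread(f"pics/{n}14.png")[r-15:r+21,c:c+28]
    I.append(cv2.resize(img,None,fx=14,fy=14,interpolation=cv2.INTER_CUBIC))
    d=np.load(f"pics/{n}14.npz")
    p=[.5519,-.2474,2.4677,.4631,.88] if n=="side" else [.551,-.2454,2.4724,.4598,.88]
    im=I[-1]
    f=lambda X:tuple(((proj(d,X)-[c,r-15]+.5)*14).round().astype(int).tolist())
    for a in(.44,.46,.48):
        p[4]=a; u=proj(d,model(p)["dog"]); print(n,a,u.round(1))
    # hand line overlay thin
    px,py,th,h,_=p
    q=lambda r_,hh:np.array([px+r_*np.cos(th+hh),py+r_*np.sin(th+hh),.023])
    im2=im.copy(); cv2.line(im2,f(q(.04,h)),f(q(.078,h)),(0,0,255),1); p[4]=h; cv2.circle(im2,f(model(p)["dog"]),4,(0,255,0),1)
    I[-1]=np.hstack([im,im2])
cv2.imwrite("pics/e14.png",cv2.resize(np.hstack(I),None,fx=.5,fy=1) if 0 else np.hstack(I)[:,:,:])
cv2.imwrite("pics/e14s.png",I[0]);cv2.imwrite("pics/e14t.png",I[1])
```

```text
side 0.44 [299.8 254.5]
side 0.46 [300.6 254.8]
side 0.48 [301.5 255.2]
top 0.44 [323.5 256.7]
top 0.46 [324.5 256.8]
top 0.48 [325.5 256.8]
```

View pics/e14s.png

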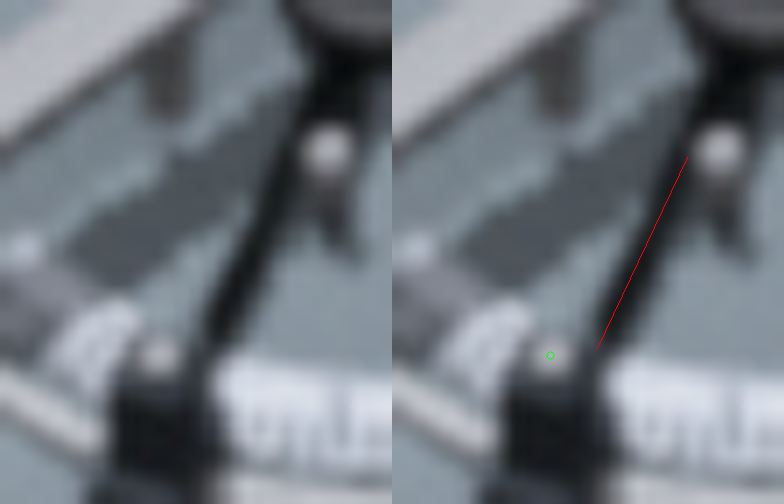

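View pics/e14t.png

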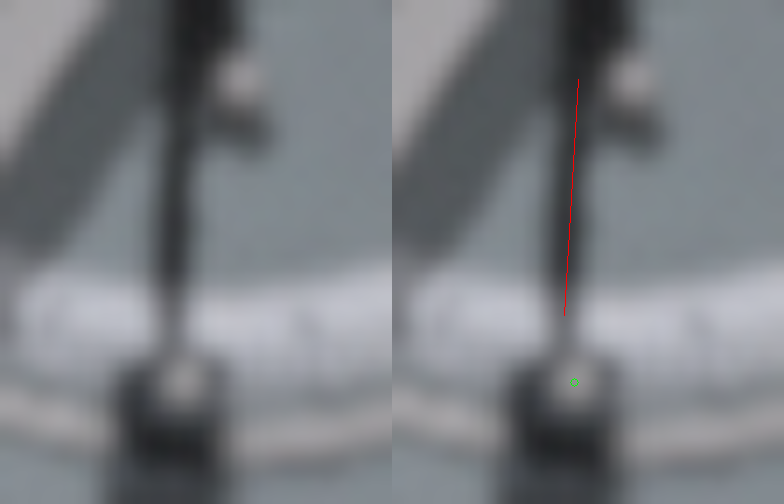

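```bash
python3 -m creep '[[0,-4,0.8,0,0],[0,-4,0.8,0,0],[0,-4,0.8,0,0],[0,-4,0.8,0,0],[0,-4,0.8,0,0]]' >/dev/null; python3 -m creep '[[0,-4,0.8,0,0],[0,0,0,0,0]]' >/dev/null; python3 st.py; python3 snap.py 15
python3 - <<'E'
from h import *
for n in("side","top"):
    a=np.load(f"pics/{n}0.npz")["pixels"].astype(int);b=np.load(f"pics/{n}15.npz")["pixels"].astype(int)
    cv2.imwrite(f"pics/diff{n}.png",np.clip(np.abs(a-b)*3,0,255).astype(np.uint8))
a=cv2.imread("pics/diffside.png");b=cv2.imread("pics/difftop.png")
cv2.imwrite("pics/diff15.png",cv2.resize(np.vstack([a,b]),None,fx=.7,fy=.7))
E
```

```text
t 20.1 p [0.4967 0.1981 0.0951] q [ 0.672  0.307 -0.18  -0.    -1.083 -0.88 ] xang -101.9 F [ 0.65 -0.41 -0.79] M [-0.087 -0.013  0.042] op -0.0003
```

View pics/diff15.png

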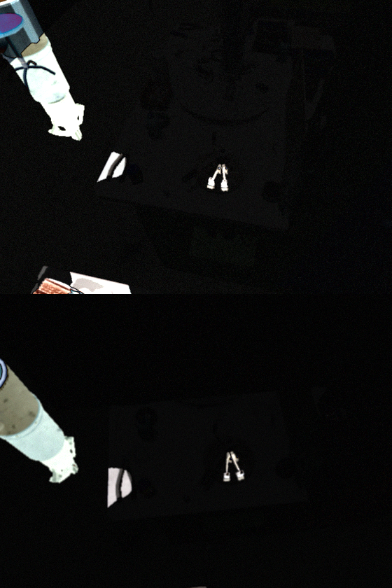

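```bash
python3 -c "
from workcell import close_job
print(close_job())"
```

```text
the job is handed in; nothing more can be done
None
```

The job is done in the order asked and handed in at about 20 s of the 67 s allowed. `close_job` gives no verdict.

- **Drag hand home:** I pushed the return post clockwise until it stopped hard, peaking at about 16 N. The hand lay under the lever, and the arm sprang back to rest when I released it.
- **Lever press:** The force stayed at about 2 N, then jumped to about 5.5 N near 0.43 rad. I had queued one more 3 mm step, so it went on to about 7 N at roughly 0.46 rad. That is about 3–5 mm into the firm part, well short of the 13 mm forced limit. The lever then returned to rest.
- **Trip dog:** I slid the dog clockwise in two pushes. The first ended near 0.485 rad, and the second brought it onto the hand's line.

**Last checks**
- The top camera puts hand and dog both at about 0.460 rad; the side camera puts both at about 0.463 rad. The lever's contact angle of about 0.46 rad agrees. I estimate the alignment is good to about 0.01 rad.
- Before/after pictures show only the hand and dog moved, apart from the robot and its shadow at the left. Bystanders and emergency stop look unchanged, except that the shadow lies over part of the side cutters, so that area could not be compared.
- The return push briefly showed 6–8 N sideways at first contact.
- In the side view the hand's shadow merges with the hand, so its line looks about 1 pixel off. The top view does not show this.

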